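Pack the loan orders: share out the tapes and cap the canisters

TASK

Get these loan orders ready to go out. Deal the four boxed tapes into the two mail trays, one to each tray in turn (never a second one into a tray before the other has its first), until each tray holds two, lying flat; lay them in, do not drop them from high up. Close every cardboard canister with its own cap: the caps look alike but only the right one goes fully home, rim down on the shoulder all round, so try them on; canisters stay standing upright on the desk, a cap that fits none is left on the desk, and the other things on the desk are left alone.

Things in the scene. Friction and masses are not known exactly. Their poses are not given: they have to be found in the camera images.
- tape_1_mid (a point): centre (half-way up) of a boxed video tape: flat black plastic box with a pale label on top, 80 (its x) x 52 (its y) x 24 mm high (z up), 90 g. All four are alike and lie flat on a blue card (2 mm thick) on the desk.
- tape_2_mid (a point): centre (half-way up) of a boxed video tape: flat black plastic box with a pale label on top, 80 (its x) x 52 (its y) x 24 mm high (z up), 90 g. All four are alike and lie flat on a blue card (2 mm thick) on the desk.
- tape_3_mid (a point): centre (half-way up) of a boxed video tape: flat black plastic box with a pale label on top, 80 (its x) x 52 (its y) x 24 mm high (z up), 90 g. All four are alike and lie flat on a blue card (2 mm thick) on the desk.
- tape_4_mid (a point): centre (half-way up) of a boxed video tape: flat black plastic box with a pale label on top, 80 (its x) x 52 (its y) x 24 mm high (z up), 90 g. All four are alike and lie flat on a blue card (2 mm thick) on the desk.
- tray_near: grey open mail tray nearer the robot, fixed; outside 140 (x) x 210 (y) x 28 mm high, walls and floor 4 mm thick. Origin: centre of its underside on the desk, z up. Two tapes fit side by side, e.g. with their long sides along the tray's x, at y = -46 and +46 mm.
- tray_far: grey open mail tray farther from the robot, fixed; outside 140 (x) x 210 (y) x 28 mm high, walls and floor 4 mm thick. Origin: centre of its underside on the desk, z up. Two tapes fit side by side, e.g. with their long sides along the tray's x, at y = -46 and +46 mm.
- tube_p_shoulder (a point): brown cardboard canister (tube), 62 mm across, 200 g, standing loose, with a paler neck (3 mm taper in its top 7) on top. The point: centre of its shoulder, the ledge 72 mm up where the neck begins; z up. One each has a neck 44 mm across and 24 high, 49 and 18, 54 and 12 (not told which). Two or three are there (absent: None).
- tube_q_shoulder (a point): brown cardboard canister (tube), 62 mm across, 200 g, standing loose, with a paler neck (3 mm taper in its top 7) on top. The point: centre of its shoulder, the ledge 72 mm up where the neck begins; z up. One each has a neck 44 mm across and 24 high, 49 and 18, 54 and 12 (not told which). Two or three are there (absent: None).
- tube_r_shoulder (a point): brown cardboard canister (tube), 62 mm across, 200 g, standing loose, with a paler neck (3 mm taper in its top 7) on top. The point: centre of its shoulder, the ledge 72 mm up where the neck begins; z up. One each has a neck 44 mm across and 24 high, 49 and 18, 54 and 12 (not told which). Two or three are there (absent: None).
- cap_1_mid (a point): centre of a cardboard cap, 62 mm across, 36 high, 50 g, open below; z up. All 3 look alike and are there; each recess is 2.5 mm wider and 1 mm deeper than one of the necks (not told which). Right cap: slides down (if off-centre, let go and press again), rim on the shoulder, this point 18 mm above it. Too narrow: rests on the neck, 8 mm or more too high. Too wide: stands 5 mm or more too high.
- cap_2_mid (a point): centre of a cardboard cap, 62 mm across, 36 high, 50 g, open below; z up. All 3 look alike and are there; each recess is 2.5 mm wider and 1 mm deeper than one of the necks (not told which). Right cap: slides down (if off-centre, let go and press again), rim on the shoulder, this point 18 mm above it. Too narrow: rests on the neck, 8 mm or more too high. Too wide: stands 5 mm or more too high.
- cap_3_mid (a point): centre of a cardboard cap, 62 mm across, 36 high, 50 g, open below; z up. All 3 look alike and are there; each recess is 2.5 mm wider and 1 mm deeper than one of the necks (not told which). Right cap: slides down (if off-centre, let go and press again), rim on the shoulder, this point 18 mm above it. Too narrow: rests on the neck, 8 mm or more too high. Too wide: stands 5 mm or more too high.
- label_roll: bystander, leave alone: paper label roll, 72 mm across, 40 high, lying flat; origin at its underside's centre
- ink_bottle: bystander, leave alone: small stamp-ink bottle, 34 mm across, 50 high; origin at its underside's centre

How it is judged:
On the way:
1. each tray holds exactly one tape, lying flat (((horizontal distance between tape_1_mid and tray_near below 0.09 m and height (world z) of tape_1_mid below 0.055 m and angle between the z axis of tape_1_mid and the z axis of tray_near, either way round below 0.2 rad) or (horizontal distance between tape_2_mid and tray_near below 0.09 m and height (world z) of tape_2_mid below 0.055 m and angle between the z axis of tape_2_mid and the z axis of tray_near, either way round below 0.2 rad) or (horizontal distance between tape_3_mid and tray_near below 0.09 m and height (world z) of tape_3_mid below 0.055 m and angle between the z axis of tape_3_mid and the z axis of tray_near, either way round below 0.2 rad) or (horizontal distance between tape_4_mid and tray_near below 0.09 m and height (world z) of tape_4_mid below 0.055 m and angle between the z axis of tape_4_mid and the z axis of tray_near, either way round below 0.2 rad)) and ((horizontal distance between tape_1_mid and tray_far below 0.09 m and height (world z) of tape_1_mid below 0.055 m and angle between the z axis of tape_1_mid and the z axis of tray_far, either way round below 0.2 rad) or (horizontal distance between tape_2_mid and tray_far below 0.09 m and height (world z) of tape_2_mid below 0.055 m and angle between the z axis of tape_2_mid and the z axis of tray_far, either way round below 0.2 rad) or (horizontal distance between tape_3_mid and tray_far below 0.09 m and height (world z) of tape_3_mid below 0.055 m and angle between the z axis of tape_3_mid and the z axis of tray_far, either way round below 0.2 rad) or (horizontal distance between tape_4_mid and tray_far below 0.09 m and height (world z) of tape_4_mid below 0.055 m and angle between the z axis of tape_4_mid and the z axis of tray_far, either way round below 0.2 rad)) and ((horizontal distance between each of tape_1_mid, tape_2_mid and tray_near above 0.09 m and horizontal distance between each of tape_1_mid, tape_2_mid and tray_far above 0.09 m) or (horizontal distance between each of tape_1_mid, tape_3_mid and tray_near above 0.09 m and horizontal distance between each of tape_1_mid, tape_3_mid and tray_far above 0.09 m) or (horizontal distance between each of tape_1_mid, tape_4_mid and tray_near above 0.09 m and horizontal distance between each of tape_1_mid, tape_4_mid and tray_far above 0.09 m) or (horizontal distance between each of tape_2_mid, tape_3_mid and tray_near above 0.09 m and horizontal distance between each of tape_2_mid, tape_3_mid and tray_far above 0.09 m) or (horizontal distance between each of tape_2_mid, tape_4_mid and tray_near above 0.09 m and horizontal distance between each of tape_2_mid, tape_4_mid and tray_far above 0.09 m) or (horizontal distance between each of tape_3_mid, tape_4_mid and tray_near above 0.09 m and horizontal distance between each of tape_3_mid, tape_4_mid and tray_far above 0.09 m))), for 0.2 s.
At the end, for the whole second after the job is handed in: Two tapes lie flat (0.2 rad) and at rest in each tray; every canister present stands upright on the desk (0.06 rad) wearing its own cap fully home: centred within 4 mm, rim within 2.5 mm of the shoulder, level within 0.06 rad; a spare cap is low (centre under 100 mm) ((((horizontal distance between tape_1_mid and tray_near below 0.09 m and height (world z) of tape_1_mid below 0.055 m and angle between the z axis of tape_1_mid and the z axis of tray_near, either way round below 0.2 rad) and (horizontal distance between tape_2_mid and tray_near below 0.09 m and height (world z) of tape_2_mid below 0.055 m and angle between the z axis of tape_2_mid and the z axis of tray_near, either way round below 0.2 rad)) or ((horizontal distance between tape_1_mid and tray_near below 0.09 m and height (world z) of tape_1_mid below 0.055 m and angle between the z axis of tape_1_mid and the z axis of tray_near, either way round below 0.2 rad) and (horizontal distance between tape_3_mid and tray_near below 0.09 m and height (world z) of tape_3_mid below 0.055 m and angle between the z axis of tape_3_mid and the z axis of tray_near, either way round below 0.2 rad)) or ((horizontal distance between tape_1_mid and tray_near below 0.09 m and height (world z) of tape_1_mid below 0.055 m and angle between the z axis of tape_1_mid and the z axis of tray_near, either way round below 0.2 rad) and (horizontal distance between tape_4_mid and tray_near below 0.09 m and height (world z) of tape_4_mid below 0.055 m and angle between the z axis of tape_4_mid and the z axis of tray_near, either way round below 0.2 rad)) or ((horizontal distance between tape_2_mid and tray_near below 0.09 m and height (world z) of tape_2_mid below 0.055 m and angle between the z axis of tape_2_mid and the z axis of tray_near, either way round below 0.2 rad) and (horizontal distance between tape_3_mid and tray_near below 0.09 m and height (world z) of tape_3_mid below 0.055 m and angle between the z axis of tape_3_mid and the z axis of tray_near, either way round below 0.2 rad)) or ((horizontal distance between tape_2_mid and tray_near below 0.09 m and height (world z) of tape_2_mid below 0.055 m and angle between the z axis of tape_2_mid and the z axis of tray_near, either way round below 0.2 rad) and (horizontal distance between tape_4_mid and tray_near below 0.09 m and height (world z) of tape_4_mid below 0.055 m and angle between the z axis of tape_4_mid and the z axis of tray_near, either way round below 0.2 rad)) or ((horizontal distance between tape_3_mid and tray_near below 0.09 m and height (world z) of tape_3_mid below 0.055 m and angle between the z axis of tape_3_mid and the z axis of tray_near, either way round below 0.2 rad) and (horizontal distance between tape_4_mid and tray_near below 0.09 m and height (world z) of tape_4_mid below 0.055 m and angle between the z axis of tape_4_mid and the z axis of tray_near, either way round below 0.2 rad))) and (((horizontal distance between tape_1_mid and tray_far below 0.09 m and height (world z) of tape_1_mid below 0.055 m and angle between the z axis of tape_1_mid and the z axis of tray_far, either way round below 0.2 rad) and (horizontal distance between tape_2_mid and tray_far below 0.09 m and height (world z) of tape_2_mid below 0.055 m and angle between the z axis of tape_2_mid and the z axis of tray_far, either way round below 0.2 rad)) or ((horizontal distance between tape_1_mid and tray_far below 0.09 m and height (world z) of tape_1_mid below 0.055 m and angle between the z axis of tape_1_mid and the z axis of tray_far, either way round below 0.2 rad) and (horizontal distance between tape_3_mid and tray_far below 0.09 m and height (world z) of tape_3_mid below 0.055 m and angle between the z axis of tape_3_mid and the z axis of tray_far, either way round below 0.2 rad)) or ((horizontal distance between tape_1_mid and tray_far below 0.09 m and height (world z) of tape_1_mid below 0.055 m and angle between the z axis of tape_1_mid and the z axis of tray_far, either way round below 0.2 rad) and (horizontal distance between tape_4_mid and tray_far below 0.09 m and height (world z) of tape_4_mid below 0.055 m and angle between the z axis of tape_4_mid and the z axis of tray_far, either way round below 0.2 rad)) or ((horizontal distance between tape_2_mid and tray_far below 0.09 m and height (world z) of tape_2_mid below 0.055 m and angle between the z axis of tape_2_mid and the z axis of tray_far, either way round below 0.2 rad) and (horizontal distance between tape_3_mid and tray_far below 0.09 m and height (world z) of tape_3_mid below 0.055 m and angle between the z axis of tape_3_mid and the z axis of tray_far, either way round below 0.2 rad)) or ((horizontal distance between tape_2_mid and tray_far below 0.09 m and height (world z) of tape_2_mid below 0.055 m and angle between the z axis of tape_2_mid and the z axis of tray_far, either way round below 0.2 rad) and (horizontal distance between tape_4_mid and tray_far below 0.09 m and height (world z) of tape_4_mid below 0.055 m and angle between the z axis of tape_4_mid and the z axis of tray_far, either way round below 0.2 rad)) or ((horizontal distance between tape_3_mid and tray_far below 0.09 m and height (world z) of tape_3_mid below 0.055 m and angle between the z axis of tape_3_mid and the z axis of tray_far, either way round below 0.2 rad) and (horizontal distance between tape_4_mid and tray_far below 0.09 m and height (world z) of tape_4_mid below 0.055 m and angle between the z axis of tape_4_mid and the z axis of tray_far, either way round below 0.2 rad))) and ((horizontal distance between cap_1_mid and tube_p_shoulder below 0.004 m and z of cap_1_mid in the frame of tube_p_shoulder between 0.014 and 0.0205 m and angle between the z axis of cap_1_mid and the z axis of tube_p_shoulder, either way round below 0.06 rad) or (horizontal distance between cap_2_mid and tube_p_shoulder below 0.004 m and z of cap_2_mid in the frame of tube_p_shoulder between 0.014 and 0.0205 m and angle between the z axis of cap_2_mid and the z axis of tube_p_shoulder, either way round below 0.06 rad) or (horizontal distance between cap_3_mid and tube_p_shoulder below 0.004 m and z of cap_3_mid in the frame of tube_p_shoulder between 0.014 and 0.0205 m and angle between the z axis of cap_3_mid and the z axis of tube_p_shoulder, either way round below 0.06 rad)) and angle between each of tube_p_shoulder, tube_q_shoulder, tube_r_shoulder's own z axis and vertical below 0.06 rad and height (world z) of each of tube_p_shoulder, tube_q_shoulder, tube_r_shoulder below 0.078 m and ((horizontal distance between cap_1_mid and tube_q_shoulder below 0.004 m and z of cap_1_mid in the frame of tube_q_shoulder between 0.014 and 0.0205 m and angle between the z axis of cap_1_mid and the z axis of tube_q_shoulder, either way round below 0.06 rad) or (horizontal distance between cap_2_mid and tube_q_shoulder below 0.004 m and z of cap_2_mid in the frame of tube_q_shoulder between 0.014 and 0.0205 m and angle between the z axis of cap_2_mid and the z axis of tube_q_shoulder, either way round below 0.06 rad) or (horizontal distance between cap_3_mid and tube_q_shoulder below 0.004 m and z of cap_3_mid in the frame of tube_q_shoulder between 0.014 and 0.0205 m and angle between the z axis of cap_3_mid and the z axis of tube_q_shoulder, either way round below 0.06 rad)) and ((horizontal distance between cap_1_mid and tube_r_shoulder below 0.004 m and z of cap_1_mid in the frame of tube_r_shoulder between 0.014 and 0.0205 m and angle between the z axis of cap_1_mid and the z axis of tube_r_shoulder, either way round below 0.06 rad) or (horizontal distance between cap_2_mid and tube_r_shoulder below 0.004 m and z of cap_2_mid in the frame of tube_r_shoulder between 0.014 and 0.0205 m and angle between the z axis of cap_2_mid and the z axis of tube_r_shoulder, either way round below 0.06 rad) or (horizontal distance between cap_3_mid and tube_r_shoulder below 0.004 m and z of cap_3_mid in the frame of tube_r_shoulder between 0.014 and 0.0205 m and angle between the z axis of cap_3_mid and the z axis of tube_r_shoulder, either way round below 0.06 rad)) and height (world z) of each of cap_1_mid, cap_2_mid, cap_3_mid below 0.1 m and linear speed of each of tape_1, tape_2, tape_3, tape_4, cap_1, cap_2, cap_3 below 0.02 m/s); the robot touches nothing.
It fails at once if another thing on the desk (label roll) is moved more than 40 mm (distance of label_roll from where it was at the start of the episode above 0.04 m).
It fails at once if another thing on the desk (ink bottle) is moved more than 40 mm (distance of ink_bottle from where it was at the start of the episode above 0.04 m).
It fails at once if a tape is dropped from a height (its centre over 110 mm above the desk and nothing touching it) ((height (world z) of tape_1_mid above 0.11 m and contact force between tape_1 and anything else below 0.005 N) or (height (world z) of tape_2_mid above 0.11 m and contact force between tape_2 and anything else below 0.005 N) or (height (world z) of tape_3_mid above 0.11 m and contact force between tape_3 and anything else below 0.005 N) or (height (world z) of tape_4_mid above 0.11 m and contact force between tape_4 and anything else below 0.005 N)).
Of tube_p, tube_q, tube_r only 2 to 3 are there at a start; the rules pass over those that are not, and their reading is None.
At some moment in a run one of tape_1, tape_2, tape_3, tape_4, tube_p, tube_q, tube_r may be knocked a few centimetres aside while the robot is not near it.
It also fails if it takes over 208 s, if anything falls off the work surface, if the arm or the gripper's body presses on something with over 40 N, if the wrist force passes 120 N, or if a joint passes its speed limit or range.

ROBOT

A 6-joint arm with a two-finger parallel gripper is mounted at the origin on the work surface. World frame = base frame: x ahead of the robot, y to its left, z up, the work surface at z = 0. Lengths are in m, angles in rad, forces in N, time in s.
With the tool pointing down it reaches from about 0.35 to 0.975 m from the base axis. Payload 7.1 kg.
Tool frame: the origin (TCP) lies at the very end of the fingers, on their centre line; the grasp point (between the pads) lies r.grip_point_offset behind it (r.grip_point_offset is the distance from the TCP to the grasp point, in m); z points along the fingers, y is the line along which they close (so a half turn about z gives the same grasp; the last joint's range is limited). The gripper opens to 88 mm and grips with 3 to 60 N. Pads are 20 mm wide; open, the fingers measure 115 mm over their backs; the gripper's body (75 mm by 178 mm) begins 61 mm behind the grasp point.
Start: joints at [1.181, 0.423, 1.63, -0, 1.089, -0.019], TCP at [0.226, 0.583, 0.223] pointing down, gripper open.
Joint ranges: [-3, 3], [-0.9, 2.11], [0.09, 2.58], [-1.31, 4.45], [0.11, 2.69], [-2.54, 2.54]. Speed limits (rad/s): [2.39, 2.39, 3.01, 3.14, 3.14, 3.14].

INTERFACE

Orientations are given as a unit quaternion [w, x, y, z].
In Python, from cell import state, vision, job_done, r gives the robot as it stands.
- The arm moves only by the tool drive_tool, never from a script. Its argument "motion" is a list of rows, each an object with "offset": the shift along the tool's x, y, z in m, a list of three; "delta_rot": the turn, a rotation vector about the tool's x, y, z in degrees, a list of three; "gripper": the closure in counts, from 0 (fully open) to 255 (shut). In form: [{"offset": [tx, ty, tz], "delta_rot": [rx, ry, rz], "gripper": gripper}, ...]. A call has 1 to 10 rows; each row is the pose to reach, as a shift and turn from the pose commanded when the call began, along the tool's axes at that moment; what a row does not reach only later rows make up. A row lasts 1/12 s, in which the tool goes at most 41.7 mm and 7.16 degrees, less where a joint would pass 70% of its speed; a pose out of reach is approached as far as the arm can. A call with a gripper value outside its range is refused whole. The fingers move at their own pace and stop on an object; "squeeze" is the grip in N (left out, the last holds). Time passes only in rows, so rows that repeat a pose let the fingers close. It gives the time, the measured TCP pose, the force, the opening and the grip force at its end, in the units of the state.
- state(): the state, without advancing time (a new reading comes with each control period).
- vision.snapshot(name): name is "scene" or "top"; returns (picture, depth): 384x512x3 uint8, red, green, blue; 384x512 float32, m along the optical axis (not along the pixel's ray), 0 where there is no reading.
- vision.camera_params(name): a dict with "intrinsics" (3x3 intrinsics, pixels), "distortion" ([k1, k2, p1, p2, k3] as OpenCV has them; the pictures are not rectified), "rvec" (rotation vector, rad) and "tvec" (3), from world to camera coordinates, as OpenCV has them. Camera axes: x right, y down, z forward; pixel columns grow to the right and rows downward; lengths in m; the calibration is good to about 2 mm. A picture is of the moment at which its call begins. camera_params takes no time and is no camera call.
- job_done(): hands the job in; it is judged then, once.
The state is a dict: "time_s": time; "qpos": joint angles; "joint_vel": joint speeds; "tau": joint torques, N m; "tool_pos": TCP position; "eef_rot": TCP orientation; "force": force on the tool from outside, world axes, zero at the start; "moment": the same for the moment, N m; "grip_width": finger opening in m; "gripper_force": force on a finger pad.
Only numpy, scipy, OpenCV 4.12 (cv2) and the standard library are available. Lean on these libraries where they do the work, as an engineer would, in place of code of your own. Each camera call takes 0.05 s, during which the arm holds its last target. There are 200 camera calls.

## Working session

There is one attempt and no reset: what is moved stays moved. The work goes in short steps, Python scripts to look and compute and a tool call to move; the robot and the scene stay as the last step left them, time stands still between calls to the robot, and variables do not carry over. Pictures are saved under pics/ and viewed, at most 14 in all, crops included, and the job is handed in when it is done.

Besides the shell and the picture viewer there is one more tool, called after ">>>" as a command line: name --argument value ..., lists and objects as JSON in quotes. drive_tool: Moves the arm, as the interface text tells. Its arguments: {"type":"object","properties":{"motion":{"type":"array","items":{"type":"object","properties":{"offset":{"type":"array","items":{"type":"number"}},"delta_rot":{"type":"array","items":{"type":"number"}},"gripper":{"type":"number"}}}},"squeeze":{"type":"number"}},"required":["motion"]}

```bash
ls; mkdir -p pics; cat > h.py <<'E'
import numpy as np, cv2
from cell import state, vision, job_done, r
def cam(n):
    p=vision.camera_params(n); K=np.array(p["intrinsics"],float); d=np.array(p["distortion"],float)
    R=cv2.Rodrigues(np.array(p["rvec"],float))[0]; t=np.array(p["tvec"],float).ravel(); return K,d,R,t
def cloud(n,dep):
    K,d,R,t=cam(n); h,w=dep.shape
    uv=np.stack(np.meshgrid(np.arange(w),np.arange(h)),-1).reshape(-1,1,2).astype(float)
    xy=cv2.undistortPoints(uv,K,d).reshape(-1,2)
    P=np.c_[xy,np.ones(len(xy))]*dep.reshape(-1,1)
    return ((P-t)@R).reshape(h,w,3)
def snap(n,save=None):
    im,dep=vision.snapshot(n)
    if save: cv2.imwrite(save,cv2.cvtColor(im,cv2.COLOR_RGB2BGR))
    return im,dep,cloud(n,dep)
E
python3 - <<'E'
from h import *
for n in("scene","top"):
    im,dep,c=snap(n,f"pics/{n}0.png"); K,d,R,t=cam(n); print(n,-R.T@t,R.T[:,2],K[0,0],(dep>0).mean())
    np.save(n+"0.npy",c)
s=state();print(s,r.grip_point_offset)
E
```

```text
pics
scene [1.14838553 0.56050628 0.90929901] [-0.50763895 -0.47505021 -0.71876978] 425.00277803056696 0.9959360758463541
top [0.46547759 0.03111093 0.96929392] [ 0.08144091 -0.00869748 -0.99664022] 359.1559692464651 0.9958597819010416
{'time_s': 0.1, 'qpos': array([ 1.18097601e+00,  4.23773928e-01,  1.63058943e+00, -2.40767077e-05,
        1.08861001e+00, -1.90269169e-02]), 'joint_vel': array([ 0.00237147, -0.00293714, -0.00252912,  0.00085332,  0.00189628,
       -0.00034719]), 'tau': array([-3.37123693e-04, -5.45612991e+01, -2.74322945e+01,  6.45460607e-02,
        1.88240747e-02, -1.92910306e-05]), 'tool_pos': array([0.22628121, 0.58206699, 0.22198299]), 'eef_rot': array([-1.29703965e-04,  1.84330911e-01,  9.82863998e-01, -6.78144363e-04]), 'force': array([ 0.15494453, -0.78916127, -0.14929406]), 'moment': array([-0.01448146,  0.03012779, -0.01613225]), 'gripper_force': 0.0, 'grip_width': 0.0879452127617616} 0.0187
```

View pics/top0.png

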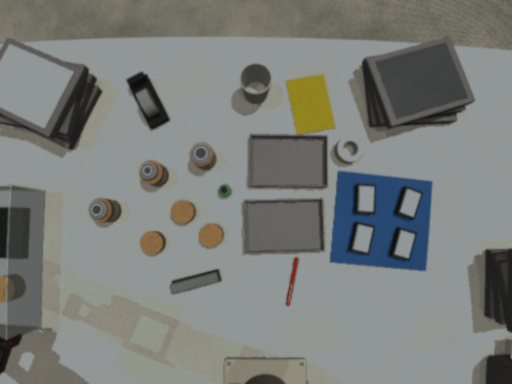

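View pics/scene0.png

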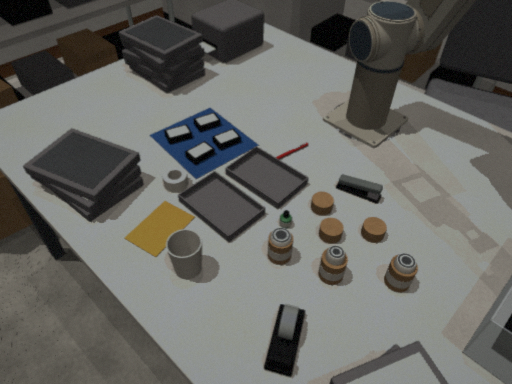

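Top view: the tapes are on the blue card at about (366,199), (409,204), (362,239) and (404,243). The trays are at (288,161) and (283,226), and three canisters stand at (202,155), (152,172) and (102,210). The caps are at (182,212), (152,243) and (211,236), the label roll at (348,150) and the ink bottle at (225,190). Next I measure them.

```bash
cat > meas.py <<'E'
from h import *
def fit_circle(P):
    A=np.c_[2*P[:,:2],np.ones(len(P))]; s=np.linalg.lstsq(A,(P[:,:2]**2).sum(1),rcond=None)[0]; return s[:2],np.sqrt(s[2]+s[0]**2+s[1]**2)
def blob(c,u,v,rad,zlo,zhi):
    """points of world height zlo..zhi within rad pixels of u,v"""
    w=c[max(v-rad,0):v+rad+1,u-rad:u+rad+1].reshape(-1,3); return w[(w[:,2]>zlo)&(w[:,2]<zhi)]
def rect(P):
    (x,y),(a,b),ang=cv2.minAreaRect((P[:,:2]*1000).astype(np.float32))
    if a<b: a,b,ang=b,a,ang+90
    return np.array([x,y])/1000,(round(a,1),round(b,1)),(ang+90)%180-90
def circ(P):
    e=cv2.minEnclosingCircle((P[:,:2]*1000).astype(np.float32)); return np.array(e[0])/1000,e[1]*2
def tapes(c,pix):
    for u,v in pix:
        P=blob(c,u,v,22,.018,.034); q=rect(P); print("tape",np.round(q[0],4),q[1],round(q[2],1),np.median(P[:,2]).round(4),len(P))
def caps(c,pix):
    for u,v in pix:
        P=blob(c,u,v,17,.028,.045); q=circ(P); print("cap",np.round(q[0],4),round(q[1],1),P[:,:2].mean(0).round(4),np.median(P[:,2]).round(4))
def tubes(c,pix):
    for u,v in pix:
        P=blob(c,u,v,18,.066,.110); zt=np.percentile(P[:,2],97); S=P[P[:,2]<.076]; N=P[P[:,2]>zt-.004]
        print("tube ztop",zt.round(4),"neck",circ(N),N[:,:2].mean(0).round(4),len(N),"all",circ(P), fit_circle(P)[1].round(4))
if __name__=="__main__":
    c=np.load("top0.npy")
    print("desk z",[c[v,u,2].round(4) for u,v in((260,300),(130,280),(440,150),(230,260))])
    tapes(c,[(366,199),(409,204),(362,239),(404,243)]); caps(c,[(182,212),(152,243),(211,236)]); tubes(c,[(202,155),(152,172),(102,210)])
    for u,v in((288,161),(283,226)):
        w=c[v-36:v+37,u-48:u+49].reshape(-1,3); 
        if u==288: w=w[w[:,1]>c[161,332,1]]
        P=w[(w[:,2]>.022)&(w[:,2]<.034)]; print("tray",rect(P))
    for u,v in((348,150),(225,190)):
        P=blob(c,u,v,14,.034,.06); print(circ(P))
E
python3 meas.py
```

```text
desk z [np.float64(0.0002), np.float64(0.0003), np.float64(-0.0006), np.float64(0.0027)]
tape [ 0.5229 -0.2643] (100.1, 51.8) -2.4 0.0266 564
tape [ 0.5237 -0.3859] (80.0, 53.5) -20.4 0.0267 578
tape [ 0.4287 -0.2557] (82.2, 52.2) -12.8 0.0267 595
tape [ 0.4134 -0.3684] (80.6, 53.0) -16.0 0.0268 588
cap [0.4951 0.2205] 63.1 [0.4954 0.2197] 0.0361
cap [0.411  0.2998] 62.2 [0.4112 0.2992] 0.0358
cap [0.435  0.1436] 61.4 [0.435  0.1437] 0.0364
tube ztop 0.0876 neck (array([0.63758783, 0.16745081]), 49.49181365966797) [0.6378 0.1672] 235 all (array([0.63820721, 0.16712575]), 62.11503982543945) 0.0217
tube ztop 0.0989 neck (array([0.59169733, 0.29757211]), 38.271148681640625) [0.5916 0.2978] 161 all (array([0.59189038, 0.29762064]), 62.320823669433594) 0.0214
tube ztop 0.0933 neck (array([0.49422055, 0.4241087 ]), 45.29030227661133) [0.4948 0.4239] 205 all (array([0.4951925 , 0.42636719]), 64.88500213623047) 0.0212
tray (array([ 0.63467584, -0.0566823 ]), (210.0, 138.6), -89.89159254729748)
tray (array([ 0.46176718, -0.04536691]), (211.0, 140.6), -88.26853477954865)
(array([ 0.66547882, -0.22033508]), 71.70531463623047)
(array([0.55269385, 0.11356615]), 24.985599517822266)
```

Three canisters are present. By neck height, the one at (0.638,0.167) is the 12 mm neck, (0.592,0.298) the 24 mm and (0.494,0.424) the 18 mm. I'll write a goal helper and refine the tapes.

```bash
cat > go.py <<'E'
from meas import *
from scipy.spatial.transform import Rotation as Ro
def to(x,y,z,yaw):
    """tool-frame offset (m), turn (deg) to reach x,y,z with tool down and tool y at yaw deg"""
    s=state(); p=np.array(s["tool_pos"]); w,a,b,c=s["eef_rot"]; R=Ro.from_quat([a,b,c,w])
    ya=np.radians(yaw); yy=np.array([np.cos(ya),np.sin(ya),0]); zz=np.array([0,0,-1.]); G=Ro.from_matrix(np.c_[np.cross(yy,zz),yy,zz])
    o=R.inv().apply(np.array([x,y,z])-p); rv=(R.inv()*G).as_rotvec(degrees=True)
    print("to",(x,y,z,yaw),"offset",o.round(4),"rot",rv.round(2),"rows",round(max(np.linalg.norm(o)/.0417,np.linalg.norm(rv)/7.16),1))
def find_tapes(c):
    h=c[...,2]; m=((h>.019)&(h<.034)).astype(np.uint8); m[:, :240]=0
    m=cv2.morphologyEx(m,cv2.MORPH_OPEN,np.ones((5,5)))
    n,l,st,ce=cv2.connectedComponentsWithStats(m)
    out=[]
    for i in range(1,n):
        if 250<st[i,4]<1200:
            P=c[l==i]; q=rect(P); 
            if P[:,1].mean()<.15 and .3<P[:,0].mean()<.75: out.append(q); print("tape?",q[0].round(4),q[1],round(q[2],1),np.median(P[:,2]).round(4),ce[i].round(),st[i,4])
    return out
E
python3 - <<'E'
from go import *
find_tapes(np.load("top0.npy"))
to(.5229,-.260,.10,88)
E
```

```text
tape? [ 0.5338 -0.2652] (78.3, 51.2) -3.8 0.0267 [366. 199.] 554
tape? [ 0.5232 -0.386 ] (78.5, 53.6) -21.2 0.0267 [409. 203.] 547
tape? [ 0.4283 -0.2554] (80.3, 52.3) -13.3 0.0268 [362. 238.] 565
tape? [ 0.4136 -0.3684] (80.3, 53.0) -16.0 0.0268 [404. 244.] 571
to (0.5229, -0.26, 0.1, 88) offset [-0.5816 -0.6772  0.1229] rot [-8.000e-02 -1.000e-02 -1.924e+01] rows 21.6
```

>>> drive_tool --motion '[{"offset": [-0.27,-0.308,0]},{"offset": [-0.27,-0.308,0]},{"offset": [-0.27,-0.308,0]},{"offset": [-0.27,-0.308,0]},{"offset": [-0.27,-0.308,0]},{"offset": [-0.27,-0.308,0]},{"offset": [-0.27,-0.308,0]},{"offset": [-0.27,-0.308,0]},{"offset": [-0.27,-0.308,0]},{"offset": [-0.27,-0.308,0]}]' --squeeze 15

```text
invalid input at $.motion[0]: expected keys offset, delta_rot, gripper
```

>>> drive_tool --motion '[{"offset": [-0.27,-0.308,0],"gripper": 40},{"offset": [-0.27,-0.308,0],"gripper": 40},{"offset": [-0.27,-0.308,0],"gripper": 40},{"offset": [-0.27,-0.308,0],"gripper": 40},{"offset": [-0.27,-0.308,0],"gripper": 40},{"offset": [-0.27,-0.308,0],"gripper": 40},{"offset": [-0.27,-0.308,0],"gripper": 40},{"offset": [-0.27,-0.308,0],"gripper": 40},{"offset": [-0.27,-0.308,0],"gripper": 40},{"offset": [-0.27,-0.308,0],"gripper": 40}]'

```text
invalid input at $.motion[0]: expected keys offset, delta_rot, gripper
```

>>> drive_tool --motion '[{"offset": [-0.27,-0.308,0],"delta_rot": [0,0,0],"gripper": 40},{"offset": [-0.27,-0.308,0],"delta_rot": [0,0,0],"gripper": 40},{"offset": [-0.27,-0.308,0],"delta_rot": [0,0,0],"gripper": 40},{"offset": [-0.27,-0.308,0],"delta_rot": [0,0,0],"gripper": 40},{"offset": [-0.27,-0.308,0],"delta_rot": [0,0,0],"gripper": 40},{"offset": [-0.27,-0.308,0],"delta_rot": [0,0,0],"gripper": 40},{"offset": [-0.27,-0.308,0],"delta_rot": [0,0,0],"gripper": 40},{"offset": [-0.27,-0.308,0],"delta_rot": [0,0,0],"gripper": 40},{"offset": [-0.27,-0.308,0],"delta_rot": [0,0,0],"gripper": 40},{"offset": [-0.27,-0.308,0],"delta_rot": [0,0,0],"gripper": 40}]' --squeeze 15

```text
time_s: 0.93
tool_pos: [0.3665, 0.1952, 0.2226]
eef_rot: [-0.0, 0.184, 0.983, -0.0]
force: [0.1, -0.1, 0.7]
grip_width: 0.0737
gripper_force: 0.0
```

>>> drive_tool --motion '[{"offset": [-0.27,-0.308,0],"delta_rot": [0,0,-17.4],"gripper": 40},{"offset": [-0.27,-0.308,0],"delta_rot": [0,0,-17.4],"gripper": 40},{"offset": [-0.27,-0.308,0],"delta_rot": [0,0,-17.4],"gripper": 40},{"offset": [-0.27,-0.308,0],"delta_rot": [0,0,-17.4],"gripper": 40},{"offset": [-0.27,-0.308,0],"delta_rot": [0,0,-17.4],"gripper": 40},{"offset": [-0.27,-0.308,0],"delta_rot": [0,0,-17.4],"gripper": 40},{"offset": [-0.27,-0.308,0],"delta_rot": [0,0,-17.4],"gripper": 40},{"offset": [-0.27,-0.308,0],"delta_rot": [0,0,-17.4],"gripper": 40},{"offset": [-0.27,-0.308,0],"delta_rot": [0,0,-17.4],"gripper": 40},{"offset": [-0.27,-0.308,0],"delta_rot": [0,0,-17.4],"gripper": 40}]'

```text
time_s: 1.77
tool_pos: [0.5024, -0.178, 0.2225]
eef_rot: [-0.0, 0.034, 0.999, 0.0]
force: [1.5, 0.8, -0.9]
grip_width: 0.0735
gripper_force: 0.0
```

```bash
python3 - <<'E'
from go import *
im,d,c=snap("top"); find_tapes(c)
to(.5338,-.2652,.009,86.2)
E
```

```text
tape? [ 0.4118 -0.379 ] (77.0, 35.0) -9.3 0.0268 [407. 244.] 282
to (0.5338, -0.2652, 0.009, 86.2) offset [-0.0329 -0.0783  0.2144] rot [-0.21  0.21 -0.17] rows 5.5
```

>>> drive_tool --motion '[{"offset": [-0.033,-0.078,0.05],"delta_rot": [0,0,0],"gripper": 40},{"offset": [-0.033,-0.078,0.06],"delta_rot": [0,0,0],"gripper": 40},{"offset": [-0.033,-0.078,0.1],"delta_rot": [0,0,0],"gripper": 40},{"offset": [-0.033,-0.078,0.14],"delta_rot": [0,0,0],"gripper": 40},{"offset": [-0.033,-0.078,0.17],"delta_rot": [0,0,0],"gripper": 40},{"offset": [-0.033,-0.078,0.195],"delta_rot": [0,0,0],"gripper": 40},{"offset": [-0.033,-0.078,0.208],"delta_rot": [0,0,0],"gripper": 40},{"offset": [-0.033,-0.078,0.214],"delta_rot": [0,0,0],"gripper": 40},{"offset": [-0.033,-0.078,0.214],"delta_rot": [0,0,0],"gripper": 40},{"offset": [-0.033,-0.078,0.214],"delta_rot": [0,0,0],"gripper": 120}]'

```text
time_s: 2.65
tool_pos: [0.531, -0.2561, 0.0099]
eef_rot: [0.001, 0.033, 0.999, -0.0]
force: [0.2, -0.5, 1.0]
grip_width: 0.0701
gripper_force: 0.0
```

>>> drive_tool --motion '[{"offset": [0,0,0],"delta_rot": [0,0,0],"gripper": 150},{"offset": [0,0,0],"delta_rot": [0,0,0],"gripper": 150},{"offset": [0,0,0],"delta_rot": [0,0,0],"gripper": 150},{"offset": [0,0,0],"delta_rot": [0,0,0],"gripper": 150},{"offset": [0,0,0],"delta_rot": [0,0,0],"gripper": 150}]'

```text
time_s: 3.07
tool_pos: [0.5312, -0.2564, 0.0104]
eef_rot: [0.001, 0.033, 0.999, -0.001]
force: [-0.9, 0.4, 8.2]
grip_width: 0.052
gripper_force: 15.0
```

```bash
python3 - <<'E'
from go import *
print(state()["tool_pos"],state()["grip_width"],state()["gripper_force"])
# tray slots (yaw of tray = long axis along world y)
for n,(x,y),a in(("far",(.6347,-.0567),-89.9),("near",(.4618,-.0454),-88.3)):
    t=np.radians(a+90)
    for s in(-.046,.046): X=np.array([x,y])+s*np.array([-np.sin(t),np.cos(t)]); print(n,s,X.round(4)); to(*X,.08,a+180)
E
```

```text
[ 0.53123931 -0.25640444  0.01037218] 0.05201694363370727 15.000982135534286
far -0.046 [ 0.6348 -0.1027]
to (np.float64(0.6347802851048313), np.float64(-0.10269992993801123), 0.08, 90.1) offset [-0.0932  0.1602 -0.0696] rot [-0.08  0.15 -3.94] rows 4.7
far 0.046 [ 0.6346 -0.0107]
to (np.float64(0.6346197148951688), np.float64(-0.010700070061988767), 0.08, 90.1) offset [-0.0869  0.252  -0.0697] rot [-0.08  0.15 -3.94] rows 6.6
near -0.046 [ 0.4632 -0.0914]
to (np.float64(0.46316464722791506), np.float64(-0.09137975356549166), 0.08, 91.7) offset [ 0.0788  0.16   -0.07  ] rot [-0.08  0.15 -5.54] rows 4.6
near 0.046 [0.4604 0.0006]
to (np.float64(0.4604353527720849), np.float64(0.0005797535654916627), 0.08, 91.7) offset [ 0.0877  0.2516 -0.0702] rot [-0.08  0.15 -5.54] rows 6.6
```

>>> drive_tool --motion '[{"offset": [0,0,-0.04],"delta_rot": [0,0,0],"gripper": 150},{"offset": [0,0,-0.07],"delta_rot": [0,0,0],"gripper": 150},{"offset": [0.02,0.04,-0.07],"delta_rot": [0,0,-5.5],"gripper": 150},{"offset": [0.04,0.075,-0.07],"delta_rot": [0,0,-5.5],"gripper": 150},{"offset": [0.06,0.11,-0.07],"delta_rot": [0,0,-5.5],"gripper": 150},{"offset": [0.075,0.14,-0.07],"delta_rot": [0,0,-5.5],"gripper": 150},{"offset": [0.08,0.155,-0.07],"delta_rot": [0,0,-5.5],"gripper": 150},{"offset": [0.081,0.16,-0.07],"delta_rot": [0,0,-5.5],"gripper": 150},{"offset": [0.081,0.16,-0.07],"delta_rot": [0,0,-5.5],"gripper": 150},{"offset": [0.081,0.16,-0.07],"delta_rot": [0,0,-5.5],"gripper": 150}]'

```text
time_s: 3.9
tool_pos: [0.4611, -0.0913, 0.0791]
eef_rot: [0.001, -0.015, 1.0, -0.0]
force: [-0.0, 0.3, -2.2]
grip_width: 0.0517
gripper_force: 15.0
```

```bash
python3 - <<'E'
from go import *
im,d,c=snap("scene","pics/a.png"); s=state(); print(s["tool_pos"],s["force"]); to(.4612,-.0914,.0115,91.7)
cv2.imwrite("pics/a2.png",cv2.resize(cv2.imread("pics/a.png")[80:300,120:400],None,fx=2.5,fy=2.5))
E
```

```text
[ 0.46121345 -0.09164718  0.07904469] [ 0.35591816 -0.37915619 -1.24545663]
to (0.4612, -0.0914, 0.0115, 91.7) offset [0.0001 0.0003 0.0675] rot [-0.03  0.09 -0.06] rows 1.6
```

View pics/a2.png

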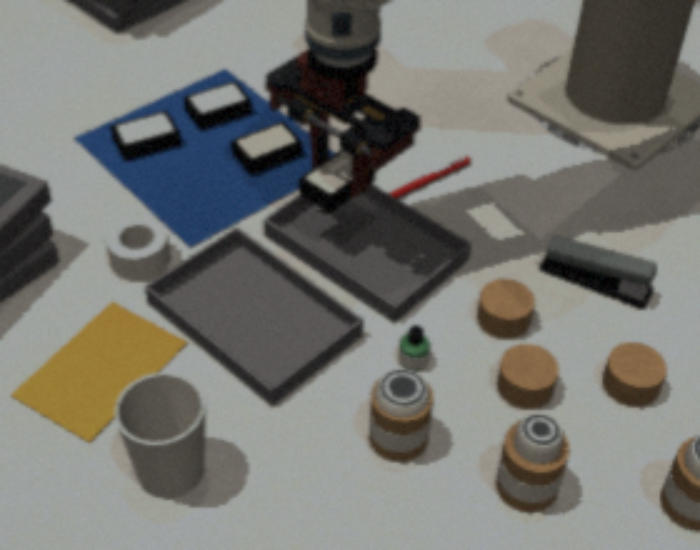

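The tape is held above the -y half of the near tray. I'll lower it, release, and move back up towards the card.

>>> drive_tool --motion '[{"offset": [0,0,0.03],"delta_rot": [0,0,0],"gripper": 150},{"offset": [0,0,0.05],"delta_rot": [0,0,0],"gripper": 150},{"offset": [0,0,0.061],"delta_rot": [0,0,0],"gripper": 150},{"offset": [0,0,0.066],"delta_rot": [0,0,0],"gripper": 150},{"offset": [0,0,0.066],"delta_rot": [0,0,0],"gripper": 150},{"offset": [0,0,0.066],"delta_rot": [0,0,0],"gripper": 70},{"offset": [0,0,0.066],"delta_rot": [0,0,0],"gripper": 70},{"offset": [0,0,0.066],"delta_rot": [0,0,0],"gripper": 70},{"offset": [0,0,0.04],"delta_rot": [0,0,0],"gripper": 70},{"offset": [0,0,0],"delta_rot": [0,0,0],"gripper": 70}]'

```text
time_s: 4.78
tool_pos: [0.4578, -0.0903, 0.0773]
eef_rot: [-0.003, -0.014, 1.0, 0.001]
force: [0.8, -0.3, -0.4]
grip_width: 0.0638
gripper_force: 0.0
```

```bash
python3 - <<'E'
from go import *
im,d,c=snap("scene"); h=c[...,2]
m=((h>.019)&(h<.034)&(c[...,1]<.05)&(c[...,0]>.33)&(c[...,0]<.72)&(c[...,1]>-.5)).astype(np.uint8)
m=cv2.morphologyEx(m,cv2.MORPH_OPEN,np.ones((3,3)))
n,l,st,ce=cv2.connectedComponentsWithStats(m)
for i in range(1,n):
    if st[i,4]>80: P=c[l==i]; q=rect(P); print(q[0].round(4),q[1],round(q[2],1),np.median(P[:,2]).round(4),ce[i].round(),st[i,4])
to(.5232,-.386,.09,68.8)
E
```

```text
[ 0.415  -0.3673] (83.2, 57.7) -18.7 0.0277 [207. 120.] 265
[ 0.5272 -0.3848] (81.5, 63.4) -20.3 0.0276 [178. 132.] 295
[ 0.4306 -0.2538] (82.3, 58.1) -14.4 0.0279 [226. 137.] 291
[ 0.4663 -0.0898] (83.6, 54.4) -0.3 0.0295 [255. 167.] 359
[ 0.65   -0.1584] (112.1, 15.3) 5.1 0.0263 [193. 186.] 112
to (0.5232, -0.386, 0.09, 68.8) offset [-0.0522 -0.2963 -0.0043] rot [-2.000e-02  3.300e-01  2.286e+01] rows 7.2
```

>>> drive_tool --motion '[{"offset": [-0.053,-0.296,-0.01],"delta_rot": [0,0,22.9],"gripper": 40},{"offset": [-0.053,-0.296,-0.01],"delta_rot": [0,0,22.9],"gripper": 40},{"offset": [-0.053,-0.296,-0.01],"delta_rot": [0,0,22.9],"gripper": 40},{"offset": [-0.053,-0.296,-0.01],"delta_rot": [0,0,22.9],"gripper": 40},{"offset": [-0.053,-0.296,-0.01],"delta_rot": [0,0,22.9],"gripper": 40},{"offset": [-0.053,-0.296,-0.01],"delta_rot": [0,0,22.9],"gripper": 40},{"offset": [-0.053,-0.296,-0.01],"delta_rot": [0,0,22.9],"gripper": 40},{"offset": [-0.053,-0.296,-0.01],"delta_rot": [0,0,22.9],"gripper": 40},{"offset": [-0.053,-0.296,-0.01],"delta_rot": [0,0,22.9],"gripper": 40},{"offset": [-0.053,-0.296,-0.01],"delta_rot": [0,0,22.9],"gripper": 40}]'

```text
time_s: 5.67
tool_pos: [0.5209, -0.3846, 0.0885]
eef_rot: [-0.0, 0.185, 0.983, 0.0]
force: [-0.0, 1.2, 0.5]
grip_width: 0.074
gripper_force: 0.0
```

```bash
python3 - <<'E'
from go import *
to(.5242,-.3858,.009,68.8)
E
```

```text
to (0.5242, -0.3858, 0.009, 68.8) offset [-0.0035  0.0001  0.0795] rot [ 0.03 -0.04 -0.1 ] rows 1.9
```

>>> drive_tool --motion '[{"offset": [-0.003,0,0.035],"delta_rot": [0,0,0],"gripper": 40},{"offset": [-0.003,0,0.06],"delta_rot": [0,0,0],"gripper": 40},{"offset": [-0.003,0,0.074],"delta_rot": [0,0,0],"gripper": 40},{"offset": [-0.003,0,0.079],"delta_rot": [0,0,0],"gripper": 60},{"offset": [-0.003,0,0.079],"delta_rot": [0,0,0],"gripper": 150},{"offset": [-0.003,0,0.079],"delta_rot": [0,0,0],"gripper": 150},{"offset": [-0.003,0,0.079],"delta_rot": [0,0,0],"gripper": 150},{"offset": [-0.003,0,0.079],"delta_rot": [0,0,0],"gripper": 150},{"offset": [-0.003,0,0.079],"delta_rot": [0,0,0],"gripper": 150},{"offset": [-0.003,0,0.079],"delta_rot": [0,0,0],"gripper": 150}]'

```text
time_s: 6.5
tool_pos: [0.525, -0.3866, 0.011]
eef_rot: [0.001, 0.184, 0.983, -0.0]
force: [0.1, 2.3, 6.9]
grip_width: 0.052
gripper_force: 14.9
```

```bash
python3 - <<'E'
from go import *
print(state()["grip_width"],state()["tool_pos"]); to(.634,-.1027,.09,90.1)
E
```

```text
0.052002224449509374 [ 0.52504373 -0.38658348  0.0110106 ]
to (0.634, -0.1027, 0.09, 90.1) offset [ 0.0012  0.304  -0.0791] rot [ -0.04   0.1  -21.35] rows 7.5
```

>>> drive_tool --motion '[{"offset": [0,0,-0.04],"delta_rot": [0,0,0],"gripper": 150},{"offset": [0,0,-0.079],"delta_rot": [0,0,0],"gripper": 150},{"offset": [0.001,0.304,-0.079],"delta_rot": [0,0,-21.4],"gripper": 150},{"offset": [0.001,0.304,-0.079],"delta_rot": [0,0,-21.4],"gripper": 150},{"offset": [0.001,0.304,-0.079],"delta_rot": [0,0,-21.4],"gripper": 150},{"offset": [0.001,0.304,-0.079],"delta_rot": [0,0,-21.4],"gripper": 150},{"offset": [0.001,0.304,-0.079],"delta_rot": [0,0,-21.4],"gripper": 150},{"offset": [0.001,0.304,-0.079],"delta_rot": [0,0,-21.4],"gripper": 150},{"offset": [0.001,0.304,-0.079],"delta_rot": [0,0,-21.4],"gripper": 150},{"offset": [0.001,0.304,-0.079],"delta_rot": [0,0,-21.4],"gripper": 150}]'

```text
time_s: 7.33
tool_pos: [0.6352, -0.0976, 0.0891]
eef_rot: [0.001, -0.003, 1.0, 0.0]
force: [0.4, -0.3, 0.2]
grip_width: 0.0521
gripper_force: 14.9
```

```bash
python3 - <<'E'
from go import *
to(.634,-.1027,.013,90.1)
E
```

```text
to (0.634, -0.1027, 0.013, 90.1) offset [ 0.0014 -0.0051  0.0761] rot [0.04 0.08 0.24] rows 1.8
```

>>> drive_tool --motion '[{"offset": [0.001,-0.002,0.035],"delta_rot": [0,0,0],"gripper": 150},{"offset": [0.001,-0.002,0.06],"delta_rot": [0,0,0],"gripper": 150},{"offset": [0.001,-0.002,0.071],"delta_rot": [0,0,0],"gripper": 150},{"offset": [0.001,-0.002,0.076],"delta_rot": [0,0,0],"gripper": 150},{"offset": [0.001,-0.002,0.076],"delta_rot": [0,0,0],"gripper": 150},{"offset": [0.001,-0.002,0.076],"delta_rot": [0,0,0],"gripper": 70},{"offset": [0.001,-0.002,0.076],"delta_rot": [0,0,0],"gripper": 70},{"offset": [0.001,-0.002,0.076],"delta_rot": [0,0,0],"gripper": 70},{"offset": [0.001,-0.002,0.04],"delta_rot": [0,0,0],"gripper": 70},{"offset": [0.001,-0.002,0],"delta_rot": [0,0,0],"gripper": 70}]'

```text
time_s: 8.17
tool_pos: [0.6302, -0.1044, 0.087]
eef_rot: [-0.003, -0.001, 1.0, 0.001]
force: [0.4, 0.9, -0.2]
grip_width: 0.0634
gripper_force: 0.0
```

```bash
cat >> go.py <<'E'
def scene_tapes():
    im,d,c=snap("scene"); h=c[...,2]
    m=((h>.019)&(h<.034)&(c[...,1]<.08)&(c[...,0]>.33)&(c[...,0]<.72)&(c[...,1]>-.5)).astype(np.uint8)
    m=cv2.morphologyEx(m,cv2.MORPH_OPEN,np.ones((3,3)))
    n,l,st,ce=cv2.connectedComponentsWithStats(m)
    for i in range(1,n):
        if st[i,4]>80: P=c[l==i]; q=rect(P); print(q[0].round(4),q[1],round(q[2],1),np.median(P[:,2]).round(4),ce[i].round(),st[i,4])
E
python3 - <<'E'
from go import *
scene_tapes()
to(.4283,-.2554,.09,76.7)
E
```

```text
[ 0.4274 -0.2528] (74.2, 56.3) -17.9 0.0282 [228. 137.] 240
[ 0.4657 -0.0907] (82.6, 55.2) 0.7 0.0297 [255. 167.] 346
[ 0.6336 -0.1027] (80.3, 55.3) 2.8 0.0299 [210. 193.] 389
to (0.4283, -0.2554, 0.09, 76.7) offset [ 0.2083 -0.1494  0.0055] rot [-0.04  0.47 13.44] rows 6.1
```

>>> drive_tool --motion '[{"offset": [0.206,-0.152,0],"delta_rot": [0,0,13.4],"gripper": 40},{"offset": [0.206,-0.152,0],"delta_rot": [0,0,13.4],"gripper": 40},{"offset": [0.206,-0.152,0],"delta_rot": [0,0,13.4],"gripper": 40},{"offset": [0.206,-0.152,0],"delta_rot": [0,0,13.4],"gripper": 40},{"offset": [0.206,-0.152,0],"delta_rot": [0,0,13.4],"gripper": 40},{"offset": [0.206,-0.152,0],"delta_rot": [0,0,13.4],"gripper": 40},{"offset": [0.206,-0.152,0],"delta_rot": [0,0,13.4],"gripper": 40},{"offset": [0.206,-0.152,0],"delta_rot": [0,0,13.4],"gripper": 40},{"offset": [0.206,-0.152,0],"delta_rot": [0,0,13.4],"gripper": 40},{"offset": [0.206,-0.152,0],"delta_rot": [0,0,13.4],"gripper": 40}]'

```text
time_s: 9.05
tool_pos: [0.4284, -0.257, 0.0891]
eef_rot: [0.001, 0.115, 0.993, -0.0]
force: [-0.4, 0.2, 0.5]
grip_width: 0.0743
gripper_force: 0.0
```

```bash
python3 - <<'E'
from go import *
to(.4283,-.2554,.009,76.7); scene_tapes()
E
```

```text
to (0.4283, -0.2554, 0.009, 76.7) offset [0.0006 0.0016 0.0801] rot [-0.03  0.1   0.09] rows 1.9
[ 0.4159 -0.367 ] (80.8, 57.7) -16.8 0.0277 [207. 120.] 262
[ 0.43   -0.2531] (81.1, 55.1) -12.9 0.0277 [227. 137.] 289
[ 0.4664 -0.0902] (82.3, 54.6) 2.7 0.0293 [255. 167.] 360
[ 0.6321 -0.1035] (82.6, 54.3) 2.8 0.0296 [210. 193.] 416
```

>>> drive_tool --motion '[{"offset": [0,0.002,0.035],"delta_rot": [0,0,0],"gripper": 40},{"offset": [0,0.002,0.06],"delta_rot": [0,0,0],"gripper": 40},{"offset": [0,0.002,0.074],"delta_rot": [0,0,0],"gripper": 40},{"offset": [0,0.002,0.079],"delta_rot": [0,0,0],"gripper": 60},{"offset": [0,0.002,0.079],"delta_rot": [0,0,0],"gripper": 150},{"offset": [0,0.002,0.079],"delta_rot": [0,0,0],"gripper": 150},{"offset": [0,0.002,0.079],"delta_rot": [0,0,0],"gripper": 150},{"offset": [0,0.002,0.079],"delta_rot": [0,0,0],"gripper": 150},{"offset": [0,0.002,0.079],"delta_rot": [0,0,0],"gripper": 150},{"offset": [0,0.002,0.079],"delta_rot": [0,0,0],"gripper": 150}]'

```text
time_s: 9.93
tool_pos: [0.4279, -0.2554, 0.0104]
eef_rot: [0.001, 0.115, 0.993, -0.0]
force: [0.4, 1.2, 4.1]
grip_width: 0.0516
gripper_force: 15.0
```

```bash
python3 - <<'E'
from go import *
print(state()["grip_width"],state()["tool_pos"]); to(.4604,.0006,.09,91.7)
E
```

```text
0.051648979196538096 [ 0.42787954 -0.25536444  0.01042599]
to (0.4604, 0.0006, 0.09, 91.7) offset [ 0.0269  0.2566 -0.0797] rot [ -0.03   0.07 -14.95] rows 6.5
```

>>> drive_tool --motion '[{"offset": [0,0,-0.04],"delta_rot": [0,0,0],"gripper": 150},{"offset": [0,0,-0.079],"delta_rot": [0,0,0],"gripper": 150},{"offset": [0.027,0.257,-0.079],"delta_rot": [0,0,-15],"gripper": 150},{"offset": [0.027,0.257,-0.079],"delta_rot": [0,0,-15],"gripper": 150},{"offset": [0.027,0.257,-0.079],"delta_rot": [0,0,-15],"gripper": 150},{"offset": [0.027,0.257,-0.079],"delta_rot": [0,0,-15],"gripper": 150},{"offset": [0.027,0.257,-0.079],"delta_rot": [0,0,-15],"gripper": 150},{"offset": [0.027,0.257,-0.079],"delta_rot": [0,0,-15],"gripper": 150},{"offset": [0.027,0.257,-0.079],"delta_rot": [0,0,-15],"gripper": 150},{"offset": [0.027,0.257,-0.079],"delta_rot": [0,0,-15],"gripper": 150}]'

```text
time_s: 10.77
tool_pos: [0.4603, 0.0036, 0.089]
eef_rot: [0.0, -0.018, 1.0, 0.0]
force: [-0.3, -0.4, -0.7]
grip_width: 0.0523
gripper_force: 15.0
```

>>> drive_tool --motion '[{"offset": [0,0,0.035],"delta_rot": [0,0,0],"gripper": 150},{"offset": [0,0,0.06],"delta_rot": [0,0,0],"gripper": 150},{"offset": [0,0,0.072],"delta_rot": [0,0,0],"gripper": 150},{"offset": [0,0,0.076],"delta_rot": [0,0,0],"gripper": 150},{"offset": [0,0,0.076],"delta_rot": [0,0,0],"gripper": 150},{"offset": [0,0,0.076],"delta_rot": [0,0,0],"gripper": 70},{"offset": [0,0,0.076],"delta_rot": [0,0,0],"gripper": 70},{"offset": [0,0,0.076],"delta_rot": [0,0,0],"gripper": 70},{"offset": [0,0,0.04],"delta_rot": [0,0,0],"gripper": 70},{"offset": [0,0,0],"delta_rot": [0,0,0],"gripper": 70}]'

```text
time_s: 11.6
tool_pos: [0.4577, 0.001, 0.0875]
eef_rot: [-0.003, -0.015, 1.0, 0.0]
force: [0.2, 0.7, -0.1]
grip_width: 0.0638
gripper_force: 0.0
```

```bash
python3 - <<'E'
from go import *
scene_tapes()
to(.4136,-.3684,.09,74)
E
```

```text
[ 0.4157 -0.3677] (80.0, 60.6) -15.7 0.0278 [207. 120.] 263
[ 0.4661 -0.0897] (82.5, 54.6) 2.3 0.0294 [255. 167.] 366
[0.4611 0.0012] (83.1, 54.4) 1.7 0.0296 [278. 181.] 400
[ 0.6368 -0.1577] (89.0, 7.2) 1.4 0.0259 [196. 184.] 85
[ 0.6324 -0.1038] (82.1, 56.4) -0.4 0.0299 [210. 193.] 428
to (0.4136, -0.3684, 0.09, 74) offset [ 0.0604 -0.3677  0.0049] rot [ 0.03  0.34 17.74] rows 8.9
```

>>> drive_tool --motion '[{"offset": [0.058,-0.368,0],"delta_rot": [0,0,17.7],"gripper": 40},{"offset": [0.058,-0.368,0],"delta_rot": [0,0,17.7],"gripper": 40},{"offset": [0.058,-0.368,0],"delta_rot": [0,0,17.7],"gripper": 40},{"offset": [0.058,-0.368,0],"delta_rot": [0,0,17.7],"gripper": 40},{"offset": [0.058,-0.368,0],"delta_rot": [0,0,17.7],"gripper": 40},{"offset": [0.058,-0.368,0],"delta_rot": [0,0,17.7],"gripper": 40},{"offset": [0.058,-0.368,0],"delta_rot": [0,0,17.7],"gripper": 40},{"offset": [0.058,-0.368,0],"delta_rot": [0,0,17.7],"gripper": 40},{"offset": [0.058,-0.368,0],"delta_rot": [0,0,17.7],"gripper": 40},{"offset": [0.058,-0.368,0],"delta_rot": [0,0,17.7],"gripper": 40}]'

```text
time_s: 12.48
tool_pos: [0.4135, -0.3756, 0.0899]
eef_rot: [0.002, 0.141, 0.99, -0.002]
force: [0.4, 0.4, -0.6]
grip_width: 0.0739
gripper_force: 0.0
```

>>> drive_tool --motion '[{"offset": [0,0,0],"delta_rot": [0,0,0],"gripper": 40},{"offset": [0,0,0],"delta_rot": [0,0,0],"gripper": 40}]'

```text
time_s: 12.65
tool_pos: [0.4128, -0.3679, 0.0887]
eef_rot: [-0.0, 0.139, 0.99, 0.0]
force: [-0.3, -0.4, -0.7]
grip_width: 0.074
gripper_force: 0.0
```

```bash
python3 - <<'E'
from go import *
to(.4142,-.3682,.009,74); scene_tapes()
E
```

```text
to (0.4142, -0.3682, 0.009, 74) offset [-0.0015  0.0001  0.0797] rot [ 0.02 -0.02  0.  ] rows 1.9
[ 0.4156 -0.3655] (80.4, 58.7) -15.0 0.0277 [207. 120.] 262
[ 0.4658 -0.0902] (81.7, 54.5) 1.1 0.0297 [255. 167.] 363
[0.4623 0.0013] (85.6, 54.3) 2.0 0.0296 [278. 181.] 399
[ 0.6106 -0.1582] (90.3, 15.9) -7.1 0.0257 [204. 179.] 90
[ 0.6327 -0.1051] (81.2, 57.6) 2.0 0.0297 [210. 193.] 427
[0.6484 0.0477] (114.0, 7.0) -1.2 0.0263 [244. 225.] 113
```

>>> drive_tool --motion '[{"offset": [-0.001,0,0.035],"delta_rot": [0,0,0],"gripper": 40},{"offset": [-0.001,0,0.06],"delta_rot": [0,0,0],"gripper": 40},{"offset": [-0.001,0,0.074],"delta_rot": [0,0,0],"gripper": 40},{"offset": [-0.001,0,0.079],"delta_rot": [0,0,0],"gripper": 60},{"offset": [-0.001,0,0.079],"delta_rot": [0,0,0],"gripper": 150},{"offset": [-0.001,0,0.079],"delta_rot": [0,0,0],"gripper": 150},{"offset": [-0.001,0,0.079],"delta_rot": [0,0,0],"gripper": 150},{"offset": [-0.001,0,0.079],"delta_rot": [0,0,0],"gripper": 150},{"offset": [-0.001,0,0.079],"delta_rot": [0,0,0],"gripper": 150},{"offset": [-0.001,0,0.079],"delta_rot": [0,0,0],"gripper": 150}]'

```text
time_s: 13.53
tool_pos: [0.4148, -0.369, 0.0107]
eef_rot: [0.001, 0.139, 0.99, -0.0]
force: [0.9, 2.6, 6.4]
grip_width: 0.0518
gripper_force: 15.0
```

```bash
python3 - <<'E'
from go import *
print(state()["grip_width"],state()["tool_pos"]); to(.4136,-.3684,.095,74);to(.6346,-.0107,.095,90.1)
E
```

```text
0.05182019930591166 [ 0.41484796 -0.36895077  0.01070884]
to (0.4136, -0.3684, 0.095, 74) offset [ 0.0012  0.0001 -0.0843] rot [-0.03  0.09  0.05] rows 2.0
to (0.6346, -0.0107, 0.095, 90.1) offset [-0.113   0.4048 -0.0843] rot [ -0.04   0.08 -16.05] rows 10.3
```

>>> drive_tool --motion '[{"offset": [0,0,-0.04],"delta_rot": [0,0,0],"gripper": 150},{"offset": [0,0,-0.079],"delta_rot": [0,0,0],"gripper": 150},{"offset": [-0.075,0.27,-0.084],"delta_rot": [0,0,-16],"gripper": 150},{"offset": [-0.075,0.27,-0.084],"delta_rot": [0,0,-16],"gripper": 150},{"offset": [-0.075,0.27,-0.084],"delta_rot": [0,0,-16],"gripper": 150},{"offset": [-0.075,0.27,-0.084],"delta_rot": [0,0,-16],"gripper": 150},{"offset": [-0.075,0.27,-0.084],"delta_rot": [0,0,-16],"gripper": 150},{"offset": [-0.075,0.27,-0.084],"delta_rot": [0,0,-16],"gripper": 150},{"offset": [-0.075,0.27,-0.084],"delta_rot": [0,0,-16],"gripper": 150},{"offset": [-0.075,0.27,-0.084],"delta_rot": [0,0,-16],"gripper": 150}]'

```text
time_s: 14.37
tool_pos: [0.5635, -0.1255, 0.0943]
eef_rot: [0.001, -0.003, 1.0, 0.0]
force: [0.4, -0.4, -1.3]
grip_width: 0.052
gripper_force: 15.0
```

```bash
python3 - <<'E'
from go import *
print(state()["tool_pos"]); to(.6346,-.0107,.0135,90.1)
E
```

```text
[ 0.5635112  -0.12549559  0.09431018]
to (0.6346, -0.0107, 0.0135, 90.1) offset [-0.0715  0.1144  0.081 ] rot [0.01 0.16 0.2 ] rows 3.8
```

>>> drive_tool --motion '[{"offset": [-0.073,0.119,0],"delta_rot": [0,0,0],"gripper": 150},{"offset": [-0.073,0.119,0],"delta_rot": [0,0,0],"gripper": 150},{"offset": [-0.073,0.119,0],"delta_rot": [0,0,0],"gripper": 150},{"offset": [-0.073,0.119,0],"delta_rot": [0,0,0],"gripper": 150},{"offset": [-0.073,0.119,0],"delta_rot": [0,0,0],"gripper": 150},{"offset": [-0.073,0.119,0],"delta_rot": [0,0,0],"gripper": 150},{"offset": [-0.073,0.119,0.035],"delta_rot": [0,0,0],"gripper": 150},{"offset": [-0.073,0.119,0.06],"delta_rot": [0,0,0],"gripper": 150},{"offset": [-0.073,0.119,0.06],"delta_rot": [0,0,0],"gripper": 150}]'

```text
time_s: 15.12
tool_pos: [0.6286, -0.0125, 0.0292]
eef_rot: [-0.005, 0.0, 1.0, 0.0]
force: [-1.5, -1.3, -0.9]
grip_width: 0.052
gripper_force: 15.0
```

>>> drive_tool --motion '[{"offset": [0,0,0.01],"delta_rot": [0,0,0],"gripper": 150},{"offset": [0,0,0.017],"delta_rot": [0,0,0],"gripper": 150},{"offset": [0,0,0.021],"delta_rot": [0,0,0],"gripper": 150},{"offset": [0,0,0.021],"delta_rot": [0,0,0],"gripper": 150},{"offset": [0,0,0.021],"delta_rot": [0,0,0],"gripper": 70},{"offset": [0,0,0.021],"delta_rot": [0,0,0],"gripper": 70},{"offset": [0,0,0.021],"delta_rot": [0,0,0],"gripper": 70},{"offset": [0,0,-0.02],"delta_rot": [0,0,0],"gripper": 70},{"offset": [0,0,-0.06],"delta_rot": [0,0,0],"gripper": 70},{"offset": [0,0,-0.1],"delta_rot": [0,0,0],"gripper": 0}]'

```text
time_s: 15.95
tool_pos: [0.6328, -0.0104, 0.1346]
eef_rot: [-0.001, -0.001, 1.0, 0.0]
force: [0.3, 0.7, 0.7]
grip_width: 0.0673
gripper_force: 0.0
```

```bash
python3 - <<'E'
from go import *
scene_tapes()
im,d,c=snap("top"); np.save("top1.npy",c)
caps(c,[(182,212),(152,243),(211,236)]); tubes(c,[(202,155),(152,172),(102,210)])
print(state()["tool_pos"])
E
```

```text
[0.4605 0.0006] (83.7, 54.8) 1.6 0.0294 [278. 181.] 381
[ 0.6495 -0.1559] (121.0, 28.1) 13.1 0.0265 [193. 187.] 133
[ 0.6327 -0.1038] (82.1, 55.2) 3.1 0.0299 [210. 193.] 432
[ 0.6337 -0.0105] (81.6, 54.9) -1.5 0.0298 [233. 210.] 483
cap [0.4954 0.2205] 62.7 [0.4953 0.2195] 0.0362
cap [0.411  0.2997] 62.3 [0.4112 0.2993] 0.0361
cap [0.4349 0.1434] 61.7 [0.4347 0.1437] 0.0363
tube ztop 0.0873 neck (array([0.6381236, 0.1676718]), 49.46441650390625) [0.638  0.1673] 247 all (array([0.63843597, 0.16715123]), 62.12586975097656) 0.0217
tube ztop 0.099 neck (array([0.59160986, 0.29678152]), 39.33673858642578) [0.5921 0.2976] 163 all (array([0.59168878, 0.29790646]), 62.36954879760742) 0.0213
tube ztop 0.0932 neck (array([0.49489789, 0.42447766]), 45.3236198425293) [0.4943 0.4243] 187 all (array([0.49419052, 0.42547388]), 63.2880744934082) 0.0212
[ 0.63807481 -0.01056057  0.14104287]
```

All four tapes are placed. Each cap's first test goes on the middle canister (neck 49×18), because the height it stops at there shows which cap it is.

```bash
python3 - <<'E'
from go import *
im,d,c=snap("scene"); F=c.reshape(-1,3)
for x,y in((.638,.1675),(.592,.2975),(.4945,.4243)):
    P=F[(np.hypot(F[:,0]-x,F[:,1]-y)<.034)&(F[:,2]>.066)&(F[:,2]<.11)]; zt=np.percentile(P[:,2],97); N=P[P[:,2]>zt-.004]
    print("tube",zt.round(4),circ(N),N[:,:2].mean(0).round(4))
for x,y in((.4951,.2200),(.411,.2995),(.435,.1436)):
    P=F[(np.hypot(F[:,0]-x,F[:,1]-y)<.04)&(F[:,2]>.032)&(F[:,2]<.045)]; print("cap",circ(P),P.mean(0).round(4))
to(.435,.1436,.10,90)
E
```

```text
tube 0.0884 (array([0.64225189, 0.17109465]), 50.27342987060547) [0.6423 0.1702]
tube 0.1001 (array([0.59593567, 0.29814008]), 40.973880767822266) [0.5957 0.2988]
tube 0.0943 (array([0.49724811, 0.42660022]), 44.594276428222656) [0.4974 0.4265]
cap (array([0.49687982, 0.22291324]), 62.852046966552734) [0.4983 0.223  0.0373]
cap (array([0.41463055, 0.30238666]), 65.12769317626953) [0.4154 0.3015 0.0371]
cap (array([0.43678561, 0.14572513]), 65.06453704833984) [0.4383 0.1466 0.0373]
to (0.435, 0.1436, 0.1, 90) offset [0.2013 0.1544 0.0363] rot [-0.02  0.46  0.07] rows 6.1
```

>>> drive_tool --motion '[{"offset": [0.201,0.154,0.036],"delta_rot": [0,0,0],"gripper": 0},{"offset": [0.201,0.154,0.036],"delta_rot": [0,0,0],"gripper": 0},{"offset": [0.201,0.154,0.036],"delta_rot": [0,0,0],"gripper": 0},{"offset": [0.201,0.154,0.036],"delta_rot": [0,0,0],"gripper": 0},{"offset": [0.201,0.154,0.036],"delta_rot": [0,0,0],"gripper": 0},{"offset": [0.201,0.154,0.036],"delta_rot": [0,0,0],"gripper": 0},{"offset": [0.201,0.154,0.036],"delta_rot": [0,0,0],"gripper": 0},{"offset": [0.201,0.154,0.036],"delta_rot": [0,0,0],"gripper": 0},{"offset": [0.201,0.154,0.036],"delta_rot": [0,0,0],"gripper": 0},{"offset": [0.201,0.154,0.036],"delta_rot": [0,0,0],"gripper": 0}]'

```text
time_s: 16.93
tool_pos: [0.4338, 0.143, 0.0977]
eef_rot: [0.001, -0.0, 1.0, 0.0]
force: [0.5, 0.7, -0.2]
grip_width: 0.0881
gripper_force: 0.0
```

```bash
python3 - <<'E'
from go import *
to(.4352,.1439,.008,90)
im,d,c=snap("scene"); F=c.reshape(-1,3)
for x,y in((.435,.1436),):
    P=F[(np.hypot(F[:,0]-x,F[:,1]-y)<.04)&(F[:,2]>.032)&(F[:,2]<.045)]; print("cap",circ(P),P.mean(0).round(4))
E
```

```text
to (0.4352, 0.1439, 0.008, 90) offset [-0.0013  0.0008  0.0897] rot [0.01 0.07 0.03] rows 2.2
cap (array([0.43740817, 0.14657764]), 63.21017074584961) [0.4385 0.1468 0.0371]
```

>>> drive_tool --motion '[{"offset": [-0.001,0.001,0.035],"delta_rot": [0,0,0],"gripper": 0},{"offset": [-0.001,0.001,0.065],"delta_rot": [0,0,0],"gripper": 0},{"offset": [-0.001,0.001,0.084],"delta_rot": [0,0,0],"gripper": 0},{"offset": [-0.001,0.001,0.09],"delta_rot": [0,0,0],"gripper": 0},{"offset": [-0.001,0.001,0.09],"delta_rot": [0,0,0],"gripper": 120},{"offset": [-0.001,0.001,0.09],"delta_rot": [0,0,0],"gripper": 120},{"offset": [-0.001,0.001,0.09],"delta_rot": [0,0,0],"gripper": 120},{"offset": [-0.001,0.001,0.09],"delta_rot": [0,0,0],"gripper": 120},{"offset": [-0.001,0.001,0.09],"delta_rot": [0,0,0],"gripper": 120},{"offset": [-0.001,0.001,0.09],"delta_rot": [0,0,0],"gripper": 120}]'

```text
time_s: 17.82
tool_pos: [0.4344, 0.1445, 0.0088]
eef_rot: [0.001, -0.001, 1.0, 0.0]
force: [0.8, -1.7, 8.3]
grip_width: 0.0618
gripper_force: 15.0
```

```bash
python3 - <<'E'
from go import *
print(state()["grip_width"],state()["tool_pos"]); to(.4943,.4256,.16,90)
E
```

```text
0.06178150818081245 [0.43435719 0.14448912 0.00878587]
to (0.4943, 0.4256, 0.16, 90) offset [-0.0606  0.2811 -0.1509] rot [0.04 0.14 0.06] rows 7.8
```

>>> drive_tool --motion '[{"offset": [0,0,-0.04],"delta_rot": [0,0,0],"gripper": 120},{"offset": [0,0,-0.08],"delta_rot": [0,0,0],"gripper": 120},{"offset": [0,0,-0.12],"delta_rot": [0,0,0],"gripper": 120},{"offset": [0,0,-0.15],"delta_rot": [0,0,0],"gripper": 120},{"offset": [-0.04,0.19,-0.15],"delta_rot": [0,0,0],"gripper": 120},{"offset": [-0.04,0.19,-0.15],"delta_rot": [0,0,0],"gripper": 120},{"offset": [-0.04,0.19,-0.15],"delta_rot": [0,0,0],"gripper": 120},{"offset": [-0.04,0.19,-0.15],"delta_rot": [0,0,0],"gripper": 120},{"offset": [-0.04,0.19,-0.15],"delta_rot": [0,0,0],"gripper": 120},{"offset": [-0.04,0.19,-0.15],"delta_rot": [0,0,0],"gripper": 120}]'

```text
time_s: 18.65
tool_pos: [0.4744, 0.3394, 0.1585]
eef_rot: [0.002, -0.002, 1.0, 0.002]
force: [0.6, 0.4, 0.2]
grip_width: 0.0617
gripper_force: 15.0
```

>>> drive_tool --motion '[{"offset": [-0.02,0.091,0],"delta_rot": [0,0,0],"gripper": 120},{"offset": [-0.02,0.091,0],"delta_rot": [0,0,0],"gripper": 120},{"offset": [-0.02,0.091,0],"delta_rot": [0,0,0],"gripper": 120},{"offset": [-0.02,0.091,0],"delta_rot": [0,0,0],"gripper": 120},{"offset": [-0.02,0.091,0],"delta_rot": [0,0,0],"gripper": 120},{"offset": [-0.02,0.091,0],"delta_rot": [0,0,0],"gripper": 120},{"offset": [-0.02,0.091,0],"delta_rot": [0,0,0],"gripper": 120}]'

```text
time_s: 19.23
tool_pos: [0.4926, 0.4235, 0.1576]
eef_rot: [-0.0, 0.0, 1.0, -0.0]
force: [0.5, -0.3, -0.3]
grip_width: 0.0618
gripper_force: 15.0
```

```bash
cat >> go.py <<'E'
def scene_tubes(pts):
    """neck-top centres, corrected along the viewing ray to the known neck height"""
    im,d,c=snap("scene"); F=c.reshape(-1,3); K,_,R,t=cam("scene"); C=-R.T@t
    for x,y,z in pts:
        P=F[(np.hypot(F[:,0]-x-.003,F[:,1]-y-.002)<.034)&(F[:,2]>z-.012)&(F[:,2]<z+.012)]
        if len(P)<30: print("hidden",x,y,len(P)); continue
        zt=np.percentile(P[:,2],97); N=P[P[:,2]>zt-.004]; g,dm=circ(N); q=np.r_[g,zt]; ray=q-C; q=q+ray*(z-zt)/ray[2]
        print("top",q.round(4),"raw z",zt.round(4),"dia",round(dm,1))
E
python3 - <<'E'
from go import *
to(.4943,.4256,.12,90); scene_tubes([(.639,.1683,.084),(.5925,.2977,.096),(.4943,.4256,.09)])
E
```

```text
to (0.4943, 0.4256, 0.12, 90) offset [-0.0017  0.0021  0.0376] rot [-0.05 -0.05 -0.01] rows 0.9
top [0.6394 0.1688 0.084 ] raw z 0.089 dia 49.8
top [0.5916 0.297  0.096 ] raw z 0.1007 dia 39.1
top [0.4937 0.4253 0.09  ] raw z 0.0949 dia 44.9
```

>>> drive_tool --motion '[{"offset": [-0.0015,0.002,0.03],"delta_rot": [0,0,0],"gripper": 120},{"offset": [-0.0015,0.002,0.05],"delta_rot": [0,0,0],"gripper": 120},{"offset": [-0.0015,0.002,0.056],"delta_rot": [0,0,0],"gripper": 120},{"offset": [-0.0015,0.002,0.058],"delta_rot": [0,0,0],"gripper": 120},{"offset": [-0.0015,0.002,0.06],"delta_rot": [0,0,0],"gripper": 120},{"offset": [-0.0015,0.002,0.061],"delta_rot": [0,0,0],"gripper": 120},{"offset": [-0.0015,0.002,0.062],"delta_rot": [0,0,0],"gripper": 120},{"offset": [-0.0015,0.002,0.063],"delta_rot": [0,0,0],"gripper": 120},{"offset": [-0.0015,0.002,0.063],"delta_rot": [0,0,0],"gripper": 120},{"offset": [-0.0015,0.002,0.063],"delta_rot": [0,0,0],"gripper": 120}]' --squeeze 10

```text
time_s: 20.12
tool_pos: [0.4947, 0.4275, 0.0951]
eef_rot: [0.0, -0.001, 1.0, 0.0]
force: [-0.1, 0.0, -1.0]
grip_width: 0.062
gripper_force: 10.0
```

No contact with the rim already below the neck top, so this isn't the 44 mm cap. Continuing down.

>>> drive_tool --motion '[{"offset": [0.0005,-0.0015,0.001],"delta_rot": [0,0,0],"gripper": 120},{"offset": [0.0005,-0.0015,0.003],"delta_rot": [0,0,0],"gripper": 120},{"offset": [0.0005,-0.0015,0.004],"delta_rot": [0,0,0],"gripper": 120},{"offset": [0.0005,-0.0015,0.005],"delta_rot": [0,0,0],"gripper": 120},{"offset": [0.0005,-0.0015,0.006],"delta_rot": [0,0,0],"gripper": 120},{"offset": [0.0005,-0.0015,0.007],"delta_rot": [0,0,0],"gripper": 120},{"offset": [0.0005,-0.0015,0.008],"delta_rot": [0,0,0],"gripper": 120},{"offset": [0.0005,-0.0015,0.009],"delta_rot": [0,0,0],"gripper": 120},{"offset": [0.0005,-0.0015,0.01],"delta_rot": [0,0,0],"gripper": 120},{"offset": [0.0005,-0.0015,0.011],"delta_rot": [0,0,0],"gripper": 120}]'

```text
time_s: 20.95
tool_pos: [0.4941, 0.4259, 0.0836]
eef_rot: [0.0, -0.0, 1.0, 0.0]
force: [1.5, 0.4, 0.7]
grip_width: 0.0618
gripper_force: 10.0
```

>>> drive_tool --motion '[{"offset": [0,0,0.001],"delta_rot": [0,0,0],"gripper": 120},{"offset": [0,0,0.002],"delta_rot": [0,0,0],"gripper": 120},{"offset": [0,0,0.003],"delta_rot": [0,0,0],"gripper": 120},{"offset": [0,0,0.004],"delta_rot": [0,0,0],"gripper": 120},{"offset": [0,0,0.004],"delta_rot": [0,0,0],"gripper": 120}]'

```text
time_s: 21.37
tool_pos: [0.4944, 0.426, 0.0807]
eef_rot: [0.0, -0.001, 1.0, 0.0]
force: [-1.5, -0.3, 7.3]
grip_width: 0.0617
gripper_force: 10.0
```

```bash
python3 - <<'E'
from go import *
im,d,c=snap("scene","pics/b.png"); cv2.imwrite("pics/b2.png",cv2.resize(cv2.imread("pics/b.png")[200:330,300:470],None,fx=4,fy=4))
E
```

```text
(no output)
```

View pics/b2.png

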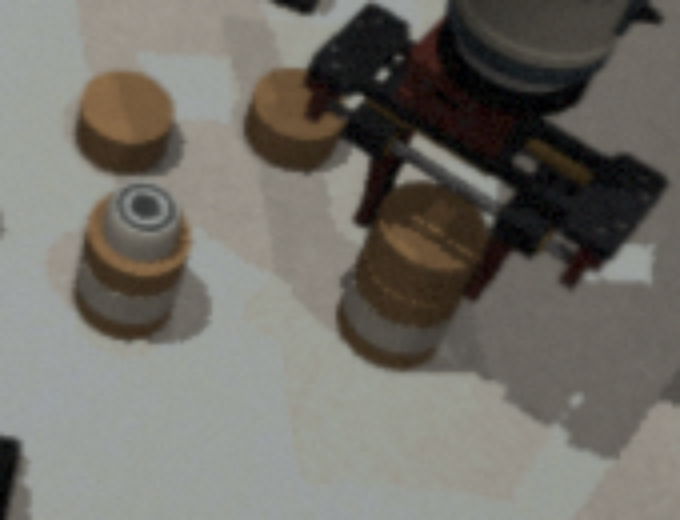

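The rim is on the canister's shoulder (contact at exactly the seated height), so this cap is the 49 one. I'll release and go for the next cap.

>>> drive_tool --motion '[{"offset": [0,0,0],"delta_rot": [0,0,0],"gripper": 0},{"offset": [0,0,0],"delta_rot": [0,0,0],"gripper": 0},{"offset": [0,0,0],"delta_rot": [0,0,0],"gripper": 0},{"offset": [0,0,0],"delta_rot": [0,0,0],"gripper": 0},{"offset": [0,0,0],"delta_rot": [0,0,0],"gripper": 0},{"offset": [0,0,-0.02],"delta_rot": [0,0,0],"gripper": 0},{"offset": [0,0,-0.05],"delta_rot": [0,0,0],"gripper": 0},{"offset": [0,0,-0.08],"delta_rot": [0,0,0],"gripper": 0},{"offset": [0,0,-0.08],"delta_rot": [0,0,0],"gripper": 0},{"offset": [0,0,-0.08],"delta_rot": [0,0,0],"gripper": 0}]'

```text
time_s: 22.25
tool_pos: [0.4949, 0.4266, 0.1615]
eef_rot: [0.001, -0.0, 1.0, 0.001]
force: [0.1, 0.4, -0.2]
grip_width: 0.088
gripper_force: 0.0
```

```bash
python3 - <<'E'
from go import *
to(.4113,.2997,.16,90)
E
```

```text
to (0.4113, 0.2997, 0.16, 90) offset [ 0.0838 -0.1268  0.001 ] rot [0.14 0.16 0.06] rows 3.6
```

>>> drive_tool --motion '[{"offset": [0.083,-0.126,0],"delta_rot": [0,0,0],"gripper": 0},{"offset": [0.083,-0.126,0],"delta_rot": [0,0,0],"gripper": 0},{"offset": [0.083,-0.126,0],"delta_rot": [0,0,0],"gripper": 0},{"offset": [0.083,-0.126,0.02],"delta_rot": [0,0,0],"gripper": 0},{"offset": [0.083,-0.126,0.06],"delta_rot": [0,0,0],"gripper": 0},{"offset": [0.083,-0.126,0.09],"delta_rot": [0,0,0],"gripper": 0},{"offset": [0.083,-0.126,0.1],"delta_rot": [0,0,0],"gripper": 0},{"offset": [0.083,-0.126,0.1],"delta_rot": [0,0,0],"gripper": 0},{"offset": [0.083,-0.126,0.1],"delta_rot": [0,0,0],"gripper": 0}]'

```text
time_s: 23.0
tool_pos: [0.4108, 0.2996, 0.0592]
eef_rot: [-0.001, -0.001, 1.0, -0.001]
force: [0.6, 0.2, 0.2]
grip_width: 0.0879
gripper_force: 0.0
```

```bash
python3 - <<'E'
from go import *
to(.4113,.2997,.008,90)
im,d,c=snap("scene"); F=c.reshape(-1,3)
P=F[(np.hypot(F[:,0]-.494,F[:,1]-.4255)<.045)&(F[:,2]>.10)&(F[:,2]<.125)]; print("capC",circ(P),np.median(P[:,2]),np.percentile(P[:,2],[10,90]),len(P))
E
```

```text
to (0.4113, 0.2997, 0.008, 90) offset [-0.0005  0.0001  0.0512] rot [-0.07 -0.1   0.06] rows 1.2
capC (array([0.49604773, 0.42588348]), 64.4348373413086) 0.10918397647989164 [0.10636207 0.11121427] 530
```

>>> drive_tool --motion '[{"offset": [0,0,0.025],"delta_rot": [0,0,0],"gripper": 0},{"offset": [0,0,0.045],"delta_rot": [0,0,0],"gripper": 0},{"offset": [0,0,0.051],"delta_rot": [0,0,0],"gripper": 0},{"offset": [0,0,0.051],"delta_rot": [0,0,0],"gripper": 0},{"offset": [0,0,0.051],"delta_rot": [0,0,0],"gripper": 120},{"offset": [0,0,0.051],"delta_rot": [0,0,0],"gripper": 120},{"offset": [0,0,0.051],"delta_rot": [0,0,0],"gripper": 120},{"offset": [0,0,0.051],"delta_rot": [0,0,0],"gripper": 120},{"offset": [0,0,0.051],"delta_rot": [0,0,0],"gripper": 120},{"offset": [0,0,0.051],"delta_rot": [0,0,0],"gripper": 120}]' --squeeze 15

```text
time_s: 23.88
tool_pos: [0.4117, 0.3002, 0.0096]
eef_rot: [0.001, -0.0, 1.0, 0.0]
force: [-0.8, 0.2, 8.4]
grip_width: 0.0627
gripper_force: 15.0
```

```bash
python3 - <<'E'
from go import *
print(state()["grip_width"],state()["tool_pos"]); to(.5925,.2977,.16,90)
E
```

```text
0.06267395934776711 [0.41170298 0.30016638 0.00956237]
to (0.5925, 0.2977, 0.16, 90) offset [-0.181  -0.0025 -0.1502] rot [0.05 0.07 0.06] rows 5.6
```

>>> drive_tool --motion '[{"offset": [0,0,-0.04],"delta_rot": [0,0,0],"gripper": 120},{"offset": [0,0,-0.08],"delta_rot": [0,0,0],"gripper": 120},{"offset": [0,0,-0.12],"delta_rot": [0,0,0],"gripper": 120},{"offset": [0,0,-0.15],"delta_rot": [0,0,0],"gripper": 120},{"offset": [-0.181,-0.0025,-0.15],"delta_rot": [0,0,0],"gripper": 120},{"offset": [-0.181,-0.0025,-0.15],"delta_rot": [0,0,0],"gripper": 120},{"offset": [-0.181,-0.0025,-0.15],"delta_rot": [0,0,0],"gripper": 120},{"offset": [-0.181,-0.0025,-0.15],"delta_rot": [0,0,0],"gripper": 120},{"offset": [-0.181,-0.0025,-0.15],"delta_rot": [0,0,0],"gripper": 120},{"offset": [-0.181,-0.0025,-0.15],"delta_rot": [0,0,0],"gripper": 120}]'

```text
time_s: 24.72
tool_pos: [0.5957, 0.2969, 0.1587]
eef_rot: [0.001, 0.001, 1.0, 0.0]
force: [-0.7, 0.0, -0.7]
grip_width: 0.0627
gripper_force: 15.0
```

>>> drive_tool --motion '[{"offset": [0,0,0],"delta_rot": [0,0,0],"gripper": 120},{"offset": [0,0,0],"delta_rot": [0,0,0],"gripper": 120},{"offset": [0,0,0],"delta_rot": [0,0,0],"gripper": 120}]'

```text
time_s: 24.97
tool_pos: [0.5905, 0.2974, 0.1585]
eef_rot: [-0.001, -0.001, 1.0, -0.0]
force: [0.7, 0.7, -1.2]
grip_width: 0.0625
gripper_force: 15.0
```

```bash
python3 - <<'E'
from go import *
to(.5923,.2975,.12,90); scene_tubes([(.639,.1683,.084),(.5925,.2977,.096)])
E
```

```text
to (0.5923, 0.2975, 0.12, 90) offset [-0.0019  0.0001  0.0385] rot [-0.03 -0.08  0.1 ] rows 0.9
top [0.6382 0.1679 0.084 ] raw z 0.0889 dia 50.8
top [0.5923 0.2982 0.096 ] raw z 0.1005 dia 38.8
```

>>> drive_tool --motion '[{"offset": [-0.002,0.0005,0.03],"delta_rot": [0,0,0],"gripper": 120},{"offset": [-0.002,0.0005,0.045],"delta_rot": [0,0,0],"gripper": 120},{"offset": [-0.002,0.0005,0.05],"delta_rot": [0,0,0],"gripper": 120},{"offset": [-0.002,0.0005,0.053],"delta_rot": [0,0,0],"gripper": 120},{"offset": [-0.002,0.0005,0.056],"delta_rot": [0,0,0],"gripper": 120},{"offset": [-0.002,0.0005,0.059],"delta_rot": [0,0,0],"gripper": 120},{"offset": [-0.002,0.0005,0.062],"delta_rot": [0,0,0],"gripper": 120},{"offset": [-0.002,0.0005,0.065],"delta_rot": [0,0,0],"gripper": 120},{"offset": [-0.002,0.0005,0.0675],"delta_rot": [0,0,0],"gripper": 120},{"offset": [-0.002,0.0005,0.0685],"delta_rot": [0,0,0],"gripper": 120}]' --squeeze 10

```text
time_s: 25.85
tool_pos: [0.594, 0.298, 0.09]
eef_rot: [-0.0, -0.0, 1.0, 0.0]
force: [-1.0, 1.3, 0.2]
grip_width: 0.0627
gripper_force: 10.0
```

>>> drive_tool --motion '[{"offset": [0.001,0,0.0015],"delta_rot": [0,0,0],"gripper": 120},{"offset": [0.001,0,0.003],"delta_rot": [0,0,0],"gripper": 120},{"offset": [0.001,0,0.004],"delta_rot": [0,0,0],"gripper": 120},{"offset": [0.001,0,0.005],"delta_rot": [0,0,0],"gripper": 120},{"offset": [0.001,0,0.006],"delta_rot": [0,0,0],"gripper": 120},{"offset": [0.001,0,0.007],"delta_rot": [0,0,0],"gripper": 120},{"offset": [0.001,0,0.008],"delta_rot": [0,0,0],"gripper": 120},{"offset": [0.001,0,0.009],"delta_rot": [0,0,0],"gripper": 120},{"offset": [0.001,0,0.0095],"delta_rot": [0,0,0],"gripper": 120},{"offset": [0.001,0,0.0095],"delta_rot": [0,0,0],"gripper": 120}]'

```text
time_s: 26.68
tool_pos: [0.5934, 0.298, 0.0816]
eef_rot: [0.0, -0.0, 1.0, 0.0]
force: [-3.1, -1.4, 6.7]
grip_width: 0.0628
gripper_force: 10.0
```

```bash
python3 - <<'E'
from go import *
im,d,c=snap("scene","pics/c.png"); cv2.imwrite("pics/c2.png",cv2.resize(cv2.imread("pics/c.png")[190:320,270:440],None,fx=4,fy=4))
E
```

```text
(no output)
```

View pics/c2.png

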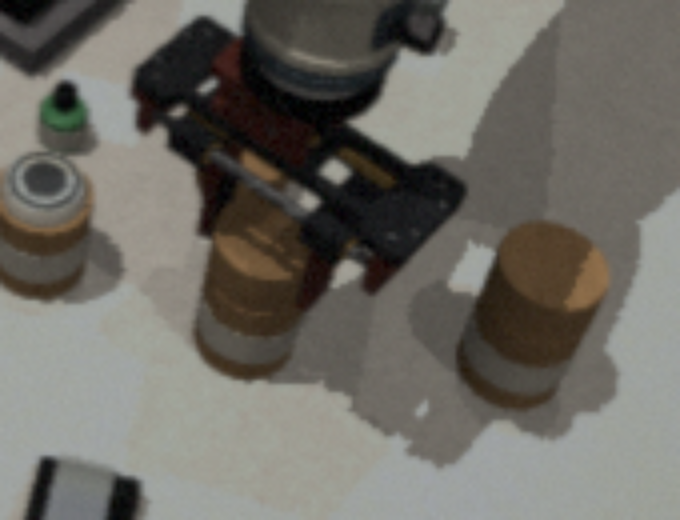

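This cap contacted at 0.0816, its seated height, and the picture shows its rim on the shoulder; the capped canister to the right also looks closed. Release, then fetch the last cap.

>>> drive_tool --motion '[{"offset": [0,0,0],"delta_rot": [0,0,0],"gripper": 0},{"offset": [0,0,0],"delta_rot": [0,0,0],"gripper": 0},{"offset": [0,0,0],"delta_rot": [0,0,0],"gripper": 0},{"offset": [0,0,0],"delta_rot": [0,0,0],"gripper": 0},{"offset": [0,0,0],"delta_rot": [0,0,0],"gripper": 0},{"offset": [0,0,-0.02],"delta_rot": [0,0,0],"gripper": 0},{"offset": [0,0,-0.05],"delta_rot": [0,0,0],"gripper": 0},{"offset": [0,0,-0.08],"delta_rot": [0,0,0],"gripper": 0},{"offset": [0,0,-0.08],"delta_rot": [0,0,0],"gripper": 0},{"offset": [0,0,-0.08],"delta_rot": [0,0,0],"gripper": 0}]'

```text
time_s: 27.57
tool_pos: [0.5943, 0.2985, 0.1626]
eef_rot: [0.002, -0.0, 1.0, 0.001]
force: [-0.2, 0.1, -0.5]
grip_width: 0.0879
gripper_force: 0.0
```

```bash
python3 - <<'E'
from go import *
to(.4953,.2205,.16,90)
E
```

```text
to (0.4953, 0.2205, 0.16, 90) offset [ 0.0991 -0.0779  0.0021] rot [0.1  0.21 0.06] rows 3.0
```

>>> drive_tool --motion '[{"offset": [0.098,-0.0775,0],"delta_rot": [0,0,0],"gripper": 0},{"offset": [0.098,-0.0775,0],"delta_rot": [0,0,0],"gripper": 0},{"offset": [0.098,-0.0775,0],"delta_rot": [0,0,0],"gripper": 0},{"offset": [0.098,-0.0775,0.02],"delta_rot": [0,0,0],"gripper": 0},{"offset": [0.098,-0.0775,0.06],"delta_rot": [0,0,0],"gripper": 0},{"offset": [0.098,-0.0775,0.09],"delta_rot": [0,0,0],"gripper": 0},{"offset": [0.098,-0.0775,0.1],"delta_rot": [0,0,0],"gripper": 0},{"offset": [0.098,-0.0775,0.1],"delta_rot": [0,0,0],"gripper": 0},{"offset": [0.098,-0.0775,0.1],"delta_rot": [0,0,0],"gripper": 0}]'

```text
time_s: 28.32
tool_pos: [0.4948, 0.2202, 0.0602]
eef_rot: [-0.001, -0.0, 1.0, -0.0]
force: [0.6, 0.6, 0.9]
grip_width: 0.0875
gripper_force: 0.0
```

```bash
python3 - <<'E'
from go import *
to(.4953,.2205,.008,90)
im,d,c=snap("scene"); F=c.reshape(-1,3)
for x,y in((.494,.4255),(.593,.298)):
    P=F[(np.hypot(F[:,0]-x,F[:,1]-y)<.045)&(F[:,2]>.10)&(F[:,2]<.125)]; print("cap on",circ(P),np.median(P[:,2]),len(P))
E
```

```text
to (0.4953, 0.2205, 0.008, 90) offset [-0.0005  0.0003  0.0522] rot [-0.04 -0.11  0.06] rows 1.3
cap on (array([0.49804318, 0.42392151]), 64.21418762207031) 0.10933014193608646 532
cap on (array([0.59567175, 0.29703391]), 64.31261444091797) 0.10911601639414702 512
```

>>> drive_tool --motion '[{"offset": [0,0,0.025],"delta_rot": [0,0,0],"gripper": 0},{"offset": [0,0,0.045],"delta_rot": [0,0,0],"gripper": 0},{"offset": [0,0,0.052],"delta_rot": [0,0,0],"gripper": 0},{"offset": [0,0,0.052],"delta_rot": [0,0,0],"gripper": 0},{"offset": [0,0,0.052],"delta_rot": [0,0,0],"gripper": 120},{"offset": [0,0,0.052],"delta_rot": [0,0,0],"gripper": 120},{"offset": [0,0,0.052],"delta_rot": [0,0,0],"gripper": 120},{"offset": [0,0,0.052],"delta_rot": [0,0,0],"gripper": 120},{"offset": [0,0,0.052],"delta_rot": [0,0,0],"gripper": 120},{"offset": [0,0,0.052],"delta_rot": [0,0,0],"gripper": 120}]' --squeeze 15

```text
time_s: 29.2
tool_pos: [0.4959, 0.2206, 0.0096]
eef_rot: [0.001, -0.0, 1.0, 0.0]
force: [-0.2, -0.5, 6.9]
grip_width: 0.062
gripper_force: 15.0
```

```bash
python3 - <<'E'
from go import *
print(state()["grip_width"],state()["tool_pos"]); to(.6387,.1682,.16,90)
E
```

```text
0.0620428630566741 [0.49586714 0.22064992 0.0096019 ]
to (0.6387, 0.1682, 0.16, 90) offset [-0.143  -0.0525 -0.1502] rot [0.04 0.08 0.05] rows 5.1
```

>>> drive_tool --motion '[{"offset": [0,0,-0.04],"delta_rot": [0,0,0],"gripper": 120},{"offset": [0,0,-0.08],"delta_rot": [0,0,0],"gripper": 120},{"offset": [0,0,-0.12],"delta_rot": [0,0,0],"gripper": 120},{"offset": [0,0,-0.15],"delta_rot": [0,0,0],"gripper": 120},{"offset": [-0.143,-0.0525,-0.15],"delta_rot": [0,0,0],"gripper": 120},{"offset": [-0.143,-0.0525,-0.15],"delta_rot": [0,0,0],"gripper": 120},{"offset": [-0.143,-0.0525,-0.15],"delta_rot": [0,0,0],"gripper": 120},{"offset": [-0.143,-0.0525,-0.15],"delta_rot": [0,0,0],"gripper": 120},{"offset": [-0.143,-0.0525,-0.15],"delta_rot": [0,0,0],"gripper": 120},{"offset": [-0.143,-0.0525,-0.15],"delta_rot": [0,0,0],"gripper": 120}]'

```text
time_s: 30.03
tool_pos: [0.6387, 0.1671, 0.1582]
eef_rot: [-0.0, 0.0, 1.0, -0.0]
force: [-0.2, 0.1, -0.5]
grip_width: 0.062
gripper_force: 15.0
```

>>> drive_tool --motion '[{"offset": [0,0,0],"delta_rot": [0,0,0],"gripper": 120},{"offset": [0,0,0],"delta_rot": [0,0,0],"gripper": 120},{"offset": [0,0,0],"delta_rot": [0,0,0],"gripper": 120},{"offset": [0,0,0],"delta_rot": [0,0,0],"gripper": 120}]'

```text
time_s: 30.37
tool_pos: [0.6374, 0.1686, 0.1588]
eef_rot: [-0.0, -0.001, 1.0, -0.0]
force: [0.2, -0.1, -1.4]
grip_width: 0.0618
gripper_force: 15.0
```

```bash
python3 - <<'E'
from go import *
to(.6387,.1682,.12,90); scene_tubes([(.639,.1683,.084)])
E
```

```text
to (0.6387, 0.1682, 0.12, 90) offset [-0.0013 -0.0004  0.0388] rot [-0.   -0.02  0.11] rows 0.9
top [0.639  0.1682 0.084 ] raw z 0.0889 dia 48.8
```

>>> drive_tool --motion '[{"offset": [-0.0014,0,0.035],"delta_rot": [0,0,0],"gripper": 120},{"offset": [-0.0014,0,0.055],"delta_rot": [0,0,0],"gripper": 120},{"offset": [-0.0014,0,0.06],"delta_rot": [0,0,0],"gripper": 120},{"offset": [-0.0014,0,0.063],"delta_rot": [0,0,0],"gripper": 120},{"offset": [-0.0014,0,0.0655],"delta_rot": [0,0,0],"gripper": 120},{"offset": [-0.0014,0,0.068],"delta_rot": [0,0,0],"gripper": 120},{"offset": [-0.0014,0,0.07],"delta_rot": [0,0,0],"gripper": 120},{"offset": [-0.0014,0,0.072],"delta_rot": [0,0,0],"gripper": 120},{"offset": [-0.0014,0,0.0735],"delta_rot": [0,0,0],"gripper": 120},{"offset": [-0.0014,0,0.0735],"delta_rot": [0,0,0],"gripper": 120}]' --squeeze 10

```text
time_s: 31.25
tool_pos: [0.6399, 0.1681, 0.0854]
eef_rot: [0.0, -0.0, 1.0, 0.0]
force: [-0.3, 0.7, -0.1]
grip_width: 0.0619
gripper_force: 10.0
```

>>> drive_tool --motion '[{"offset": [0.0005,0,0.001],"delta_rot": [0,0,0],"gripper": 120},{"offset": [0.0005,0,0.002],"delta_rot": [0,0,0],"gripper": 120},{"offset": [0.0005,0,0.003],"delta_rot": [0,0,0],"gripper": 120},{"offset": [0.0005,0,0.004],"delta_rot": [0,0,0],"gripper": 120},{"offset": [0.0005,0,0.005],"delta_rot": [0,0,0],"gripper": 120},{"offset": [0.0005,0,0.005],"delta_rot": [0,0,0],"gripper": 120}]'

```text
time_s: 31.75
tool_pos: [0.6407, 0.1684, 0.0816]
eef_rot: [0.002, -0.0, 1.0, 0.0]
force: [0.3, 1.9, 6.8]
grip_width: 0.0623
gripper_force: 10.0
```

>>> drive_tool --motion '[{"offset": [0,0,0],"delta_rot": [0,0,0],"gripper": 0},{"offset": [0,0,0],"delta_rot": [0,0,0],"gripper": 0},{"offset": [0,0,0],"delta_rot": [0,0,0],"gripper": 0},{"offset": [0,0,0],"delta_rot": [0,0,0],"gripper": 0},{"offset": [0,0,0],"delta_rot": [0,0,0],"gripper": 0},{"offset": [0,0,-0.02],"delta_rot": [0,0,0],"gripper": 0},{"offset": [0,0,-0.05],"delta_rot": [0,0,0],"gripper": 0},{"offset": [0,0,-0.09],"delta_rot": [0,0,0],"gripper": 0},{"offset": [0,0,-0.13],"delta_rot": [0,0,0],"gripper": 0},{"offset": [0,0,-0.14],"delta_rot": [0,0,0],"gripper": 0}]'

```text
time_s: 32.58
tool_pos: [0.6421, 0.1687, 0.2269]
eef_rot: [0.004, -0.0, 1.0, 0.001]
force: [2.0, 1.2, 0.9]
grip_width: 0.0877
gripper_force: 0.0
```

>>> drive_tool --motion '[{"offset": [0.25,-0.06,0],"delta_rot": [0,0,0],"gripper": 0},{"offset": [0.25,-0.06,0],"delta_rot": [0,0,0],"gripper": 0},{"offset": [0.25,-0.06,0],"delta_rot": [0,0,0],"gripper": 0},{"offset": [0.25,-0.06,0],"delta_rot": [0,0,0],"gripper": 0},{"offset": [0.25,-0.06,0],"delta_rot": [0,0,0],"gripper": 0},{"offset": [0.25,-0.06,0],"delta_rot": [0,0,0],"gripper": 0},{"offset": [0.25,-0.06,0],"delta_rot": [0,0,0],"gripper": 0},{"offset": [0.25,-0.06,0],"delta_rot": [0,0,0],"gripper": 0},{"offset": [0.25,-0.06,0],"delta_rot": [0,0,0],"gripper": 0}]'

```text
time_s: 33.33
tool_pos: [0.3902, 0.108, 0.2207]
eef_rot: [0.001, -0.001, 1.0, 0.0]
force: [0.7, 0.1, 0.1]
grip_width: 0.088
gripper_force: 0.0
```

```bash
python3 - <<'E'
from go import *
im,d,c=snap("scene","pics/d.png"); F=c.reshape(-1,3)
for x,y in((.494,.4255),(.593,.298),(.639,.168)):
    P=F[(np.hypot(F[:,0]-x,F[:,1]-y)<.045)&(F[:,2]>.10)&(F[:,2]<.125)]; A=np.linalg.lstsq(np.c_[P[:,:2],np.ones(len(P))],P[:,2],rcond=None)[0]; print("cap on",circ(P),np.median(P[:,2]),len(P),A[:2])
scene_tapes()
cv2.imwrite("pics/d2.png",cv2.resize(cv2.imread("pics/d.png")[90:310,130:450],None,fx=2.4,fy=2.4))
E
```

```text
cap on (array([0.49802228, 0.42511758]), 62.68791580200195) 0.10927964470440349 534 [-0.04130866 -0.01219308]
cap on (array([0.59523004, 0.29728171]), 64.1745376586914) 0.10913916530912841 511 [-0.03908234 -0.02323536]
cap on (array([0.64184753, 0.16994299]), 63.2418098449707) 0.10934825388607966 467 [-0.04055584 -0.0282461 ]
[ 0.466  -0.0904] (82.7, 54.8) 2.5 0.0296 [254. 167.] 361
[0.462  0.0018] (83.6, 52.3) 1.0 0.0295 [278. 181.] 386
[ 0.6322 -0.1037] (81.0, 53.6) 1.1 0.0298 [211. 193.] 430
[ 0.6394 -0.0381] (80.8, 54.7) -0.3 0.0297 [225. 206.] 457
```

View pics/d2.png

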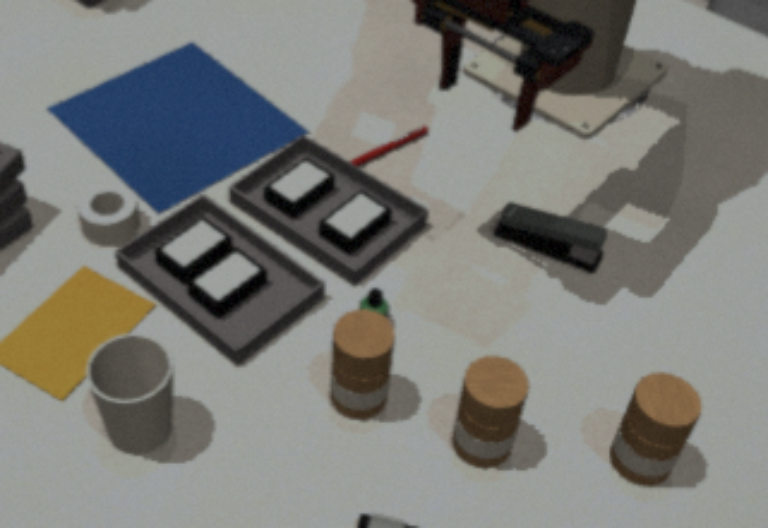

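The final picture shows two flat tapes in each tray and all three canisters capped. The cap tops are level with each other at about 0.109 m, and the roll and bottle are in place. One tape in the far tray was knocked about 3 cm but is still flat inside it. I'm handing in.

```bash
python3 -c "
from h import *
print(job_done())"
```

```text
the job is handed in; nothing more can be done
None
```

I handed the job in after about 33 s of robot time: each tray holds two tapes lying flat, dealt in turn, and all three canisters wear caps that went fully home, with none left over; the hand-in gave no verdict.

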